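Refit the inlet ring on a cleaned hood blower

ROBOT

A 6-joint arm with a two-finger parallel gripper is mounted at the origin on the work surface. World frame = base frame: x ahead of the robot, y to its left, z up, the work surface at z = 0. Lengths are in m, angles in rad, forces in N, time in s.
With the tool pointing down it reaches from about 0.25 to 0.8 m from the base axis. Payload 8.5 kg.
Tool frame: the origin (TCP) lies midway between the tips of the shut fingers; the grasp point (between the pads) lies 19 mm behind it; x points along the fingers, y is the direction in which the jaws open and shut, and the axes are right-handed (so a half turn about x gives the same grasp; the last joint's range is limited). The gripper opens to 85 mm and grips with 20 to 120 N. Pads are 22 mm wide; open, the fingers measure 114 mm over their backs; the gripper's body (76 mm by 85 mm) begins 54 mm behind the grasp point. The pads swing forward as they close: fully open they stand 13 mm farther back than shut.
Start: joints at [1.256, 0.238, -0.013, 1.319, 0, 1.571], TCP at [0.163, 0.499, 0.231] pointing down, gripper open.
Joint ranges: [-2.66, 2.66], [-1.03, 1.9], [-1.14, 1.46], [-1.82, 2.27], [-1.45, 1.34], [-3.14, 3.14]. Speed limits (rad/s): [2.22, 2.22, 2.79, 3.14, 3.14, 3.14].

INTERFACE

Orientations are given as a unit quaternion [w, x, y, z].
In Python, from bench import get_obs, vision, job gives the robot as it stands. The module is installed in compiled form; this text tells all that it offers.
- The arm moves only by the tool play_rows, never from a script. Its argument "increments" is a list of rows, each an object of numbers: "dx", "dy", "dz": the shift along the world's x, y, z as a fraction of full scale; "twist": the turn about the world's z as a fraction of full scale. A call has 1 to 12 rows; each row is the pose to reach, as a shift and turn from the pose commanded when the call began; what a row does not reach only later rows make up. Full scale, the value 1, is 0.15 m for a shift and 90 degrees for a turn. A row lasts 1/12 s, in which the tool goes at most 41.7 mm and 7.16 degrees, less where a joint would pass 70% of its speed; a pose out of reach is approached as far as the arm can. A call with a number of a shift or a turn outside -1 to 1 is refused whole. A call with a gripper value outside its range is refused whole. "gripper" is the opening in per cent of the stroke, from 0 (shut) to 100 (fully open), set as the call begins (left out, the last holds). The fingers move at their own pace and stop on an object; the grip force is fixed at half the most. Time passes only in rows, so rows that repeat a pose let the fingers close. It gives the time, the measured TCP pose, the force and the opening at its end, in the units of the state.
- get_obs(): the state, without advancing time (a new reading comes with each control period).
- vision.grab_frame(name): name is "scene" or "top"; returns the picture (384x512x3 uint8, red, green, blue); there is no depth.
- vision.camera_params(name): a dict with "K" (3x3 intrinsics, pixels), "view" (4x4, takes a point from world to camera coordinates). Camera axes: x right, y down, z forward; pixel columns grow to the right and rows downward; lengths in m; the calibration is good to about 2 mm. A picture is of the moment at which its call begins. camera_params takes no time and is no camera call.
- job.sign_off(): hands the job in, once; it reports no verdict.
The state is a dict: "time": time; "joint_pos": joint angles; "qd": joint speeds; "joint_torque": joint torques, N m; "eef_pos": TCP position; "ee_rot": TCP orientation; "force": force on the tool from outside, world axes, zero at the start; "torque": the same for the moment, N m; "grip_width": opening from 0.0 (shut) to 1.0 (fully open).
Only numpy, scipy, OpenCV 4.12 (cv2) and the standard library are available. Lean on these libraries where they do the work, as an engineer would, in place of code of your own. Each camera call takes 0.05 s, during which the arm holds its last target.

TASK

The freshly washed inlet ring is sitting askew on the blower housing: nudge it gently until it drops fully home in its seat, then swing the clip in over the ring as far as it goes. Then tighten the red wing knob clockwise until you feel the resistance rise sharply, give it a further eighth of a turn and no more, and let go. Leave the other things on the bench where they are.

Things in the scene. Friction and masses are not known exactly. Their poses are not given: they have to be found in the camera images.
- blower: Sheet-metal blower housing (snail shape, about 340 x 370 mm, 100 mm high), fixed, lying flat with its round inlet on top. Origin: on the inlet axis, at bench height; z up. Its flat top plate is 100 mm above the bench and reaches at least 135 mm from the axis all round. The clamp stud stands 146 mm from the axis, 115 degrees counter-clockwise (from above) from the housing's x axis.
- seat (a point): Centre of the seat for the inlet ring: a round recess in the housing's top plate, 205 mm across, 4 mm deep. This point is on the inlet axis at the height of the recess floor, 96 mm above the bench. The floor has a 136 mm opening, with the fan wheel below it.
- ring: Loose grey steel inlet ring: 200 mm outside, 144 mm inside, 8 mm thick, 0.28 kg. Origin: centre of its underside; z up. It starts 12 to 25 mm off the seat's centre, towards the robot or its right: that edge up on the top plate, the opposite edge down in the recess. Home, its top is 104 mm above the bench and it has 2.5 mm of play all round. Over 40 N from the fingers bends it.
- clip: Steel swing clip, a strap 18 mm wide and 4 mm thick, turning about the vertical stud. Origin: stud axis, strap's underside (about 105 mm above the bench); x points along the strap to the free end. Starts swung out 1.7 to 2.3 rad; swings in clockwise (from above) to a stop, pointing at the inlet axis, over the ring. Clears a ring that is home by 0.5 to 1.5 mm. Turns at 0.03 N m, stays put.
- knob_grip (a point): On the axis of the red wing knob (the stud axis, vertical), about 143 mm above the bench, the height to grip. The wing is a bar 50 mm long (along this x axis), 14 mm thick (along y), 30 mm high, its top 13 mm above this point. Below it: a 34 mm round hub. Clockwise from above tightens; the same half a turn on.
- knob: The same knob; origin 29 mm below the grip point. It first turns freely for 1.1 to 2.6 rad at about 0.04 N m, sinking 0.64 mm per rad with the clip; then the clip pinches the ring and the torque jumps within a few degrees to 0.3 to 0.5 N m, growing by 0.1 N m per rad from there. It stays where it is left. Where the jump comes differs every time and cannot be told from the knob's pose.
- clip_tab (a point): Middle of the blue upturned tab at the clip's free end, 67 mm from the stud axis: 18 mm wide (across the strap), 4 mm thick (along it), its top 25 mm above the strap's underside. Axes as the clip's.
- washer (a joint): Slide: how far the conical spring washer under the knob is pressed flat (m): 0 until the knob is snug, then 0.12 mm per rad of extra turn (0.094 mm at an eighth of a turn). Too small to see or read (the reading scatters by some 0.5 mm): feel the torque.
- spare_wheel: Another blower wheel, 170 mm across, 90 mm high, upright, loose, on the right. Origin: centre of its underside. Leave alone.
- brush: Flat cleaning brush lying on the bench to the right, 200 mm long. Origin: middle of its underside. Leave alone.
- driver: Screwdriver lying on the bench to the left, 200 mm long. Origin: middle of its underside. Leave alone.
- degreaser: Yellow bottle, 68 mm across, 190 mm high, standing to the left. Origin: centre of its underside. Leave alone.
Things that resemble listed ones, but are neither listed nor needed, are in the scene too. Of the things shaped like the ring, the grey one is meant.

How it is judged:
On the way, in this order (a step that is already met when the one before it is completed fails the run):
1. the ring is fully home in its seat (horizontal distance between ring and blower below 0.004 m and angle between ring's own z axis and vertical below 0.012 rad and z of ring in the frame of blower below 0.0975 m), for 0.2 s.
2. the clip is swung in over the ring (horizontal distance between clip_tab and blower below 0.086 m), for 0.2 s.
3. the knob is tightened past snug by about an eighth of a turn (value of joint washer above 6.9e-05 m), for 0.1 s.
At the end, for the whole second after the job is handed in: The ring is flat and home (centre within 4 mm of the housing axis), the clip is swung in (tab within 86 mm of the axis) and presses on it with over 1 N, and the knob is 33 to 60 degrees past snug (washer pressed 0.069 to 0.126 mm); all at rest and let go (all of step 1 and horizontal distance between clip_tab and blower below 0.086 m and contact force between clip and ring above 1 N and value of joint washer between 6.9e-05 and 0.000126 m and linear speed of ring below 0.01 m/s); the robot touches nothing.
It fails at once if the knob is over-tightened (more than 68 degrees past snug) (value of joint washer above 0.000142 m).
It fails at once if the ring is pushed hard enough to bend it (over 40 N) (contact force between the fingers and ring above 40 N).
It fails at once if the other things on the bench are moved by more than 30 mm (distance of any of spare_wheel, brush, driver, degreaser from where it was at the start of the episode above 0.03 m).
It also fails if it takes over 72 s, if anything falls off the work surface, if the arm or the gripper's body presses on something with over 40 N, if the wrist force passes 120 N, or if a joint passes its speed limit or range.

## Working session

There is one attempt and no reset: what is moved stays moved. The work goes in short steps, Python scripts to look and compute and a tool call to move; the robot and the scene stay as the last step left them, time stands still between calls to the robot, and variables do not carry over. Pictures are saved under pics/ and viewed, and the job is handed in when it is done.

Besides the shell and the picture viewer there is one more tool, called after "Request:" by a JSON object that holds its "name" and its "arguments". play_rows: Moves the arm, as the interface text tells. Shift numbers are shares of 0.15 m and turn numbers shares of 90 degrees, none past 1 either way. Its arguments: {"type":"object","properties":{"increments":{"type":"array"},"gripper":{"type":"number"}},"required":["increments"]}

```bash
mkdir -p pics; ls; python3 - <<'E'
from bench import get_obs, vision
import cv2, numpy as np
o=get_obs()
for k,v in o.items(): print(k,np.round(v,4))
for n in ("scene","top"):
    im=vision.grab_frame(n); cv2.imwrite(f"pics/{n}0.png",im[:,:,::-1])
    p=vision.camera_params(n); print(n,np.round(p["K"],2).tolist(),np.round(p["view"],4).tolist())
E
```

```text
pics
time 0.0
joint_pos [ 1.256   0.2387 -0.0142  1.3192 -0.      1.5708]
qd [-0.0006  0.0016  0.0002 -0.0007  0.0001  0.0008]
joint_torque [ 9.00000e-04 -5.38775e+01  3.46438e+01  1.86000e-02  1.00000e-04
  0.00000e+00]
eef_pos [0.1624 0.4988 0.2307]
ee_rot [ 0.6983  0.1104  0.6984 -0.1113]
force [-0.3364  0.6686 -0.1993]
torque [-0.0226 -0.0125  0.026 ]
grip_width 1.001
scene [[402.48, 0.0, 253.19], [0.0, 402.48, 186.48], [0.0, 0.0, 1.0]] [[-0.2523, 0.9676, -0.0033, 0.1492], [0.7849, 0.2026, -0.5855, -0.2875], [-0.5659, -0.1503, -0.8106, 1.6553], [0.0, 0.0, 0.0, 1.0]]
top [[377.55, 0.0, 252.1], [0.0, 377.55, 184.5], [0.0, 0.0, 1.0]] [[0.0229, -0.9997, 0.0009, -0.042], [-0.9892, -0.0228, -0.1445, 0.452], [0.1444, 0.0024, -0.9895, 1.1171], [0.0, 0.0, 0.0, 1.0]]
```

View pics/top0.png

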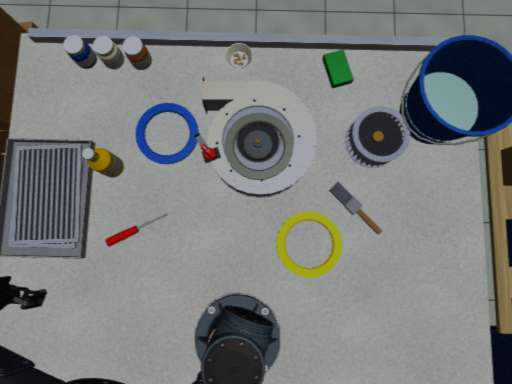

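View pics/scene0.png

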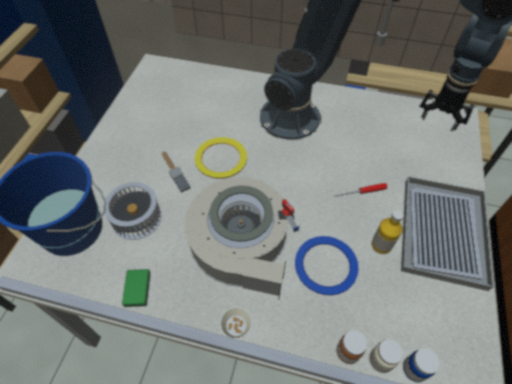

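Things that could be taken for the ring, in the top view: blue ring (167,133), yellow ring (309,244), and the grey ring on the blower (258,143), which is the one meant. The red items are the wing knob (209,154) and the screwdriver handle (122,235). Next, a close crop to check this choice.

```bash
python3 - <<'E'
import cv2, numpy as np
a=cv2.imread("pics/top0.png")[70:205,180:330]; b=cv2.imread("pics/scene0.png")[165:300,175:310]
a=cv2.resize(a,None,fx=5,fy=5,interpolation=cv2.INTER_CUBIC)[:600]; cv2.imwrite("pics/topc0.png",a[:600])
cv2.imwrite("pics/scenec0.png",cv2.resize(b,None,fx=4.4,fy=4.4,interpolation=cv2.INTER_CUBIC))
E
```

```text
(no output)
```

View pics/topc0.png

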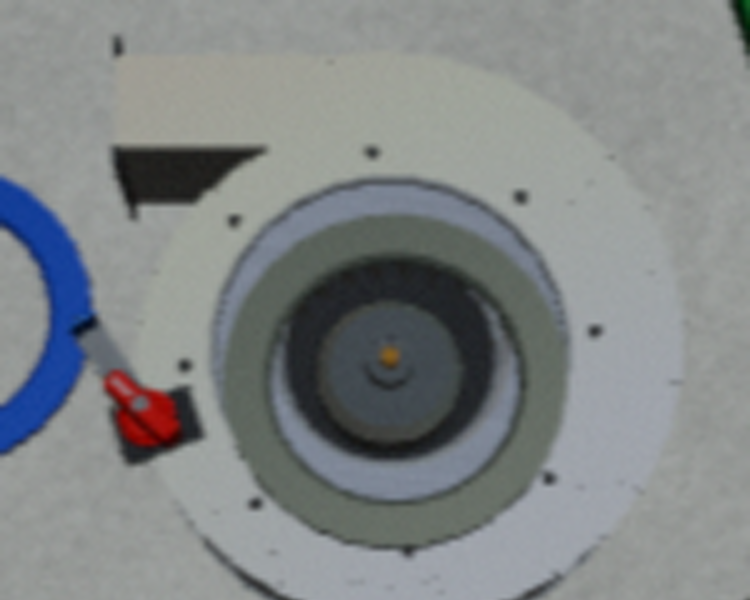

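View pics/scenec0.png

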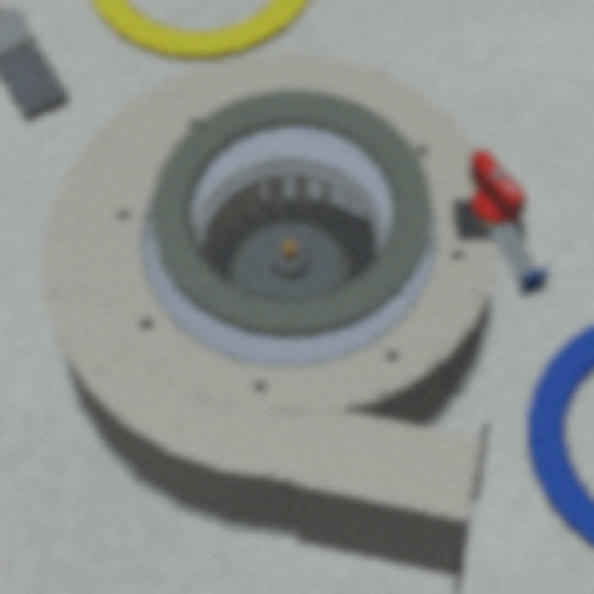

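The crops confirm it: the olive-grey ring lies towards the robot in the recess (top view, centre about (259,146)), with a crescent of recess showing on the far side. The red wing is at about (208,152), and the strap and blue tab reach up-left to about (197,135). Next I'll measure positions.

```bash
cat > h.py <<'E'
import numpy as np, cv2
from scipy.optimize import least_squares
from bench import vision
P={n:vision.camera_params(n) for n in("scene","top")}
def ray(n,uv):
    K=np.array(P[n]["K"]);V=np.array(P[n]["view"]);R=V[:3,:3];c=-R.T@V[:3,3]
    uv=np.atleast_2d(uv).astype(float)
    d=np.c_[uv,np.ones(len(uv))]@np.linalg.inv(K).T@R
    return c,d
def plane(n,uv,z):
    c,d=ray(n,uv); return c+d*((z-c[2])/d[:,2])[:,None]
def proj(n,X):
    K=np.array(P[n]["K"]);V=np.array(P[n]["view"]);X=np.atleast_2d(X)
    q=(X@V[:3,:3].T+V[:3,3])@K.T; return q[:,:2]/q[:,2:]
def circ(p):
    f=lambda s:np.hypot(p[:,0]-s[0],p[:,1]-s[1])-s[2]
    r=least_squares(f,[p[:,0].mean(),p[:,1].mean(),.1],loss="soft_l1",f_scale=.002); return r.x,np.std(f(r.x))
def tri(ua,ub):
    A=[];b=[]
    for n,u in(("scene",ua),("top",ub)):
        c,d=ray(n,u);d=d[0]/np.linalg.norm(d[0]);M=np.eye(3)-np.outer(d,d);A.append(M);b.append(M@c)
    X=np.linalg.lstsq(np.vstack(A),np.hstack(b),rcond=None)[0]
    return X,proj("scene",X)[0]-ua,proj("top",X)[0]-ub
def biggest(m,box):
    x0,y0,x1,y1=box; k=np.zeros_like(m);k[y0:y1,x0:x1]=m[y0:y1,x0:x1]
    n,l,s,c=cv2.connectedComponentsWithStats(k); i=1+np.argmax(s[1:,4]); return (l==i).astype(np.uint8),s[i],c[i]
def red(im,box):
    h=cv2.cvtColor(im,cv2.COLOR_RGB2HSV); return biggest((((h[:,:,0]<8)|(h[:,:,0]>172))&(h[:,:,1]>120)&(h[:,:,2]>60)).astype(np.uint8),box)
E
python3 - <<'E'
from h import *
t=cv2.imread("pics/top0.png")[:,:,::-1].copy(); s=cv2.imread("pics/scene0.png")[:,:,::-1].copy()
h=np.array([(372,152),(520,197),(595,330),(549,478),(408,550),(255,503),(184,365),(234,220)])/5-0.4+[180,70]
print("bolts top",circ(plane("top",h,.1)[:,:2]))
h2=np.array([(198,124),(421,150),(457,255),(391,356),(260,386),(147,323),(123,214)])/4.4-.4+[175,165]
print("bolts scene",circ(plane("scene",h2,.1)[:,:2]))
for n,im,pts in(("top",t,[(258,113),(258,122),(258,175),(258,160)]),("scene",s,[(240,230),(240,240)])):
    for p in pts: print(n,p,im[p[1],p[0]])
for n,im,bx in(("top",t,(190,130,235,175)),("scene",s,(270,190,310,235))):
    m,st,c=red(im,bx); print(n,"red",st,c)
    a=cv2.moments(m); 
E
```

```text
bolts top (array([ 0.57681887, -0.04454419,  0.12009713]), np.float64(0.000246803314400261))
bolts scene (array([ 0.57754558, -0.04471166,  0.11927059]), np.float64(0.0005537205640894341))
top (258, 113) [ 93 103  96]
top (258, 122) [30 34 35]
top (258, 175) [102 111 101]
top (258, 160) [31 34 35]
scene (240, 230) [ 90  98 101]
scene (240, 240) [85 91 88]
top red [201 144  15  15 131] [208.18320611 152.06870229]
scene red [282 200  11  15  97] [286.40206186 208.54639175]
```

```bash
python3 - <<'E'
from h import *
im={n:cv2.imread(f"pics/{n}0.png")[:,:,::-1].copy() for n in("top","scene")}
for n,bx in(("top",(215,100,300,190)),("scene",(205,180,280,245))):
    i=im[n].astype(int); g=cv2.GaussianBlur(im[n],(3,3),0).astype(int)
    m=((g[:,:,1]-np.maximum(g[:,:,0],g[:,:,2])>=4)&(g[:,:,1]>70)&(g[:,:,1]<140)).astype(np.uint8)
    m,st,c=biggest(m,bx); print(n,st)
    cs,_=cv2.findContours(m,cv2.RETR_EXTERNAL,cv2.CHAIN_APPROX_NONE)
    hl=cv2.convexHull(max(cs,key=len))[:,0]
    print(n,"ring",circ(plane(n,max(cs,key=len)[:,0],.106)[:,:2]))
    v=cv2.resize(im[n][:,:,::-1].copy(),None,fx=1,fy=1); v[m>0]=(0,0,255)
    x0,y0,x1,y1=bx; cv2.imwrite(f"pics/m_{n}.png",cv2.resize(v[y0:y1,x0:x1],None,fx=5,fy=5,interpolation=0))
t=im["top"][130:170,185:225,::-1];s=im["scene"][195:240,275:310,::-1]
cv2.imwrite("pics/knob0.png",np.hstack([cv2.resize(t,(400,400),interpolation=cv2.INTER_CUBIC),cv2.resize(s,(350,450),interpolation=cv2.INTER_CUBIC)[:400]]))
E
```

```text
top [ 225  114   68   65 1444]
top ring (array([ 0.5563628 , -0.04763115,  0.09624654]), np.float64(0.0010870805025870792))
scene [ 209  185   65   55 1149]
scene ring (array([ 0.55470353, -0.04924012,  0.09867182]), np.float64(0.0018486612076773917))
```

View pics/knob0.png

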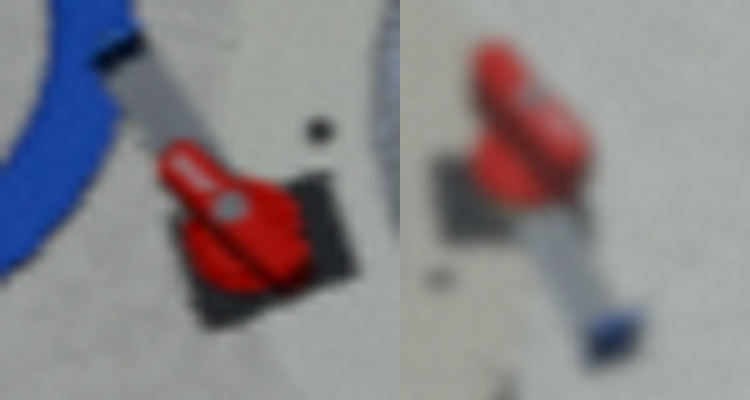

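View pics/m_top.png

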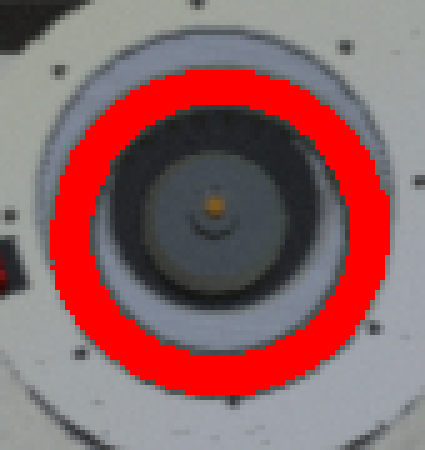

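Seat axis (0.577,-0.0445): the bolt circles from the two views agree within 1 mm. Ring (0.556,-0.048): offset 21 mm, mostly towards the robot, which fits the 12–25 mm given. Next the knob, the tab and the tool yaw.

```bash
python3 - <<'E'
from h import *
from bench import get_obs
from scipy.spatial.transform import Rotation as R
X,a,b=tri([288.5,204.0],[207.5,150.2]); print("stud tip",X,a,b)
ax=np.array([.577,-.0446])
k=X[:2]; print("dist",np.hypot(*(k-ax)), "dir axis from knob deg",np.degrees(np.arctan2(*(ax-k)[::-1])))
print("tab", tri([295.8+.5,228.3],[196.8,134.3]))
print("tab top plane", plane("top",[196.8,134.3],.125))
w=plane("top",np.array([[162,145],[308,285]])/10-.5+[185,130],.156); print("wing ends",w, np.degrees(np.arctan2(*(w[0]-w[1])[:2][::-1])))
ws=plane("scene",np.array([[490-400,45],[580-400,165]])/10-.5+[275,195],.156); print("wing ends sc",ws, np.degrees(np.arctan2(*(ws[0]-ws[1])[:2][::-1])))
o=get_obs(); q=o["ee_rot"]; M=R.from_quat(np.r_[q[1:],q[0]]).as_matrix(); print(M.round(3),"jaw yaw",np.degrees(np.arctan2(M[1,1],M[0,1])))
E
```

```text
stud tip [0.52696677 0.09336909 0.15732349] [-0.18847429  0.00105341] [-0.20450628  0.03412593]
dist 0.14676100712338735 dir axis from knob deg -70.06728776867538
tab (array([0.58184128, 0.13092463, 0.11962968]), array([-0.28139631,  0.00294275]), array([-0.29182442,  0.04531911]))
tab top plane [[0.58048589 0.1292533  0.125     ]]
wing ends [[0.54446476 0.1124316  0.156     ]
 [0.50597699 0.07070565 0.156     ]] 47.311737506597446
wing ends sc [[0.51187251 0.07537144 0.156     ]
 [0.54747821 0.11046169 0.156     ]] -135.4177450748686
[[-0.     0.31   0.951]
 [-0.001  0.951 -0.31 ]
 [-1.    -0.001 -0.   ]] jaw yaw 71.96065527828371
```

Knob axis (0.527,0.0934), 146.8 mm from the seat axis (given 146). Stud tip at z 0.157. Wing along about 46.5° yaw. Tab at (0.5815,0.130), 66 mm from the stud at 34°; the stop is at -70°, so the swing is 1.81 rad, inside the given range. Moving in behind the ring with the fingers shut.

Request:
{"name": "play_rows", "arguments": {"increments": [{"dx": 0.1,"dy": -0.24,"twist": 0.07},{"dx": 0.22,"dy": -0.47,"twist": 0.14},{"dx": 0.33,"dy": -0.71,"twist": 0.21},{"dx": 0.44,"dy": -0.95,"twist": 0.3}], "gripper": 0}}

```text
invalid input at $.increments[0]: expected keys dx, dy, dz, twist
```

Request:
{"name": "play_rows", "arguments": {"increments": [{"dx": 0.1,"dy": -0.24},{"dx": 0.22,"dy": -0.47},{"dx": 0.33,"dy": -0.71},{"dx": 0.44,"dy": -0.95}]}}

```text
invalid input at $.increments[0]: expected keys dx, dy, dz, twist
```

Request:
{"name": "play_rows", "arguments": {"increments": [{"dx": 0.1,"dy": -0.24},{"dx": 0.22,"dy": -0.47},{"dx": 0.33,"dy": -0.71},{"dx": 0.44,"dy": -0.95}]}}

```text
invalid input at $.increments[0]: expected keys dx, dy, dz, twist
```

Request:
{"name": "play_rows", "arguments": {"increments": [{"dx": 0.1,"dy": -0.24},{"dx": 0.22,"dy": -0.47},{"dx": 0.33,"dy": -0.71},{"dx": 0.43,"dy": -0.95},{"dx": 0.43,"dy": -0.95},{"dx": 0.43,"dy": -0.95}]}}

```text
invalid input at $.increments[0]: expected keys dx, dy, dz, twist
```

Request:
{"name": "play_rows", "arguments": {"increments": [{"dx": 0.1,"dy": -0.24,"dz": 0,"twist": 0.07},{"dx": 0.22,"dy": -0.47,"dz": 0,"twist": 0.14},{"dx": 0.33,"dy": -0.71,"dz": 0,"twist": 0.21},{"dx": 0.44,"dy": -0.95,"dz": 0,"twist": 0.3}], "gripper": 0}}

```text
time: 0.43
eef_pos: [0.2274, 0.3577, 0.2308]
ee_rot: [0.705, -0.048, 0.706, 0.048]
force: [0.6, 0.7, 0.5]
grip_width: 0.456
```

Request:
{"name": "play_rows", "arguments": {"increments": [{"dx": 0.1,"dy": -0.24,"dz": 0,"twist": 0},{"dx": 0.22,"dy": -0.47,"dz": 0,"twist": 0},{"dx": 0.33,"dy": -0.71,"dz": 0,"twist": 0},{"dx": 0.44,"dy": -0.95,"dz": 0,"twist": 0}]}}

```text
time: 0.77
eef_pos: [0.2934, 0.2154, 0.2312]
ee_rot: [0.706, -0.046, 0.706, 0.046]
force: [1.4, 0.3, -0.5]
grip_width: -0.002
```

Request:
{"name": "play_rows", "arguments": {"increments": [{"dx": 0.1,"dy": -0.24,"dz": 0,"twist": 0},{"dx": 0.22,"dy": -0.47,"dz": 0,"twist": 0},{"dx": 0.33,"dy": -0.71,"dz": 0,"twist": 0},{"dx": 0.44,"dy": -0.95,"dz": 0,"twist": 0}]}}

```text
time: 1.1
eef_pos: [0.3595, 0.0727, 0.2314]
ee_rot: [0.706, -0.046, 0.705, 0.046]
force: [0.9, 0.2, 0.3]
grip_width: 0.001
```

Request:
{"name": "play_rows", "arguments": {"increments": [{"dx": 0.1,"dy": -0.24,"dz": 0,"twist": 0},{"dx": 0.22,"dy": -0.47,"dz": 0,"twist": 0},{"dx": 0.33,"dy": -0.71,"dz": 0,"twist": 0},{"dx": 0.43,"dy": -0.95,"dz": 0,"twist": 0},{"dx": 0.43,"dy": -0.95,"dz": 0,"twist": 0},{"dx": 0.43,"dy": -0.95,"dz": 0,"twist": 0}]}}

```text
time: 1.6
eef_pos: [0.424, -0.0697, 0.2307]
ee_rot: [0.705, -0.044, 0.706, 0.044]
force: [0.8, 0.2, 0.5]
grip_width: 0.002
```

Request:
{"name": "play_rows", "arguments": {"increments": [{"dx": 0,"dy": 0,"dz": -0.25,"twist": 0},{"dx": 0,"dy": 0,"dz": -0.5,"twist": 0},{"dx": 0,"dy": 0,"dz": -0.7,"twist": 0},{"dx": 0,"dy": 0,"dz": -0.8,"twist": 0},{"dx": 0,"dy": 0,"dz": -0.85,"twist": 0},{"dx": 0,"dy": 0,"dz": -0.852,"twist": 0},{"dx": 0,"dy": 0,"dz": -0.852,"twist": 0}]}}

```text
time: 2.18
eef_pos: [0.424, -0.0673, 0.1041]
ee_rot: [0.706, -0.046, 0.706, 0.046]
force: [0.6, 0.3, 0.8]
grip_width: -0.001
```

```bash
python3 - <<'E'
from bench import get_obs, vision
import cv2, numpy as np
o=get_obs();print(o["eef_pos"],o["force"],o["torque"],o["joint_pos"])
a=vision.grab_frame("top")[90:225,190:320,::-1];b=vision.grab_frame("scene")[165:265,180:310,::-1]
cv2.imwrite("pics/p1.png",np.hstack([cv2.resize(a,(400,415),interpolation=2),cv2.resize(b,(400,415),interpolation=2)]))
E
```

```text
[ 0.42397969 -0.0672675   0.10406843] [0.57027473 0.28928746 0.75743728] [-0.00875096  0.02898511  0.03337095] [-1.57330363e-01  1.62270931e-01 -4.59073187e-01  9.49219284e-01
 -2.17052341e-05 -2.88122552e-01]
```

View pics/p1.png

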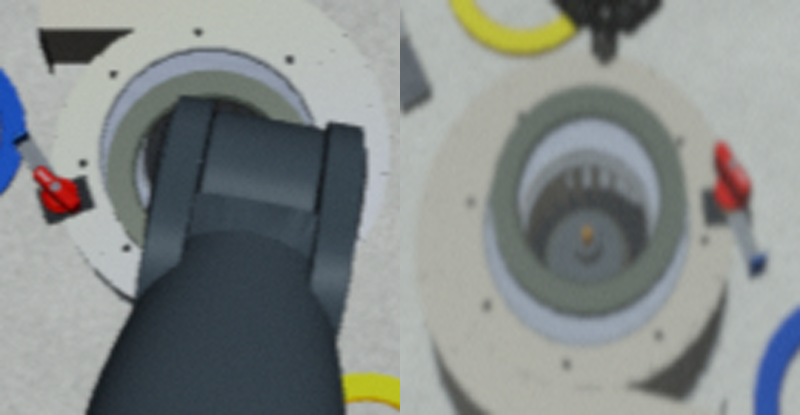

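The left pane shows the ring partly hidden by the arm. In the right pane the fingertips (605,50) stand just behind the ring's near edge. Pushing slowly along +x with a touch of +y.

Request:
{"name": "play_rows", "arguments": {"increments": [{"dx": 0.05,"dy": 0.005,"dz": -0.007,"twist": 0},{"dx": 0.09,"dy": 0.01,"dz": -0.007,"twist": 0},{"dx": 0.12,"dy": 0.015,"dz": -0.007,"twist": 0},{"dx": 0.15,"dy": 0.02,"dz": -0.007,"twist": 0},{"dx": 0.17,"dy": 0.024,"dz": -0.007,"twist": 0},{"dx": 0.19,"dy": 0.027,"dz": -0.007,"twist": 0},{"dx": 0.2,"dy": 0.03,"dz": -0.007,"twist": 0}]}}

```text
time: 2.87
eef_pos: [0.454, -0.0633, 0.1023]
ee_rot: [0.705, -0.046, 0.706, 0.046]
force: [-0.4, -1.0, -0.6]
grip_width: 0.001
```

Request:
{"name": "play_rows", "arguments": {"increments": [{"dx": 0.01,"dy": 0.002,"dz": 0,"twist": 0},{"dx": 0.02,"dy": 0.003,"dz": 0,"twist": 0},{"dx": 0.03,"dy": 0.005,"dz": 0,"twist": 0},{"dx": 0.035,"dy": 0.006,"dz": 0,"twist": 0}]}}

```text
time: 3.2
eef_pos: [0.4592, -0.0625, 0.1024]
ee_rot: [0.706, -0.046, 0.706, 0.046]
force: [-0.5, -0.6, -0.9]
grip_width: -0.002
```

```bash
cat > ring.py <<'E'
from h import *
from bench import get_obs
import sys
o=get_obs();print(o["time"],o["eef_pos"],o["force"],o["torque"])
i=vision.grab_frame("scene"); z=float(sys.argv[2])
g=cv2.GaussianBlur(i,(3,3),0).astype(int)
m=((g[:,:,1]-np.maximum(g[:,:,0],g[:,:,2])>=4)&(g[:,:,1]>70)&(g[:,:,1]<140)).astype(np.uint8)
m,st,c=biggest(m,(205,180,280,250)); cs,_=cv2.findContours(m,cv2.RETR_EXTERNAL,cv2.CHAIN_APPROX_NONE)
print(st,circ(plane("scene",max(cs,key=len)[:,0],z)[:,:2]))
cv2.imwrite(sys.argv[1],cv2.resize(i[165:265,180:310,::-1],(650,500),interpolation=2))
E
python3 ring.py pics/p2.png .106
```

```text
3.2 [ 0.45915798 -0.0624548   0.10241258] [-0.52460532 -0.56025376 -0.86288271] [-0.0908099   0.25322928 -0.03610586]
[ 209  188   65   56 1153] (array([ 0.5684053 , -0.04584875,  0.09752792]), np.float64(0.0017848912906646877))
```

View pics/p2.png

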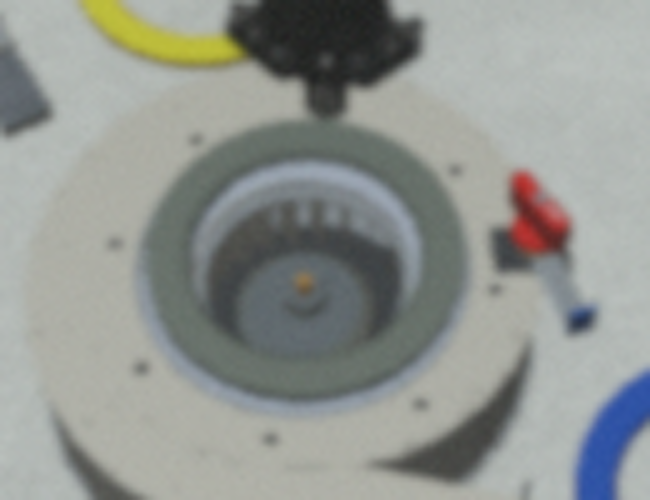

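The ring moved with the fingers to about x 0.569, with forces around 1 N. A thin recess crescent is left on the far side (300,410). About 7 mm to go.

Request:
{"name": "play_rows", "arguments": {"increments": [{"dx": 0.01,"dy": 0.001,"dz": 0,"twist": 0},{"dx": 0.02,"dy": 0.003,"dz": 0,"twist": 0},{"dx": 0.03,"dy": 0.004,"dz": 0,"twist": 0}]}}

```text
time: 3.5
eef_pos: [0.4637, -0.0618, 0.1025]
ee_rot: [0.706, -0.046, 0.706, 0.046]
force: [-0.3, -0.4, -1.2]
grip_width: 0.003
```

Request:
{"name": "play_rows", "arguments": {"increments": [{"dx": 0.007,"dy": 0.001,"dz": 0,"twist": 0},{"dx": 0.014,"dy": 0.002,"dz": 0,"twist": 0}]}}

```text
time: 3.67
eef_pos: [0.4662, -0.0616, 0.1026]
ee_rot: [0.706, -0.046, 0.705, 0.046]
force: [-0.4, -0.0, 0.6]
grip_width: 0.001
```

```bash
python3 ring.py pics/p3.png .105
```

```text
3.6667 [ 0.46617112 -0.0615575   0.10259965] [-0.41091765 -0.03037137  0.62034334] [-0.01459581  0.05282943 -0.02222354]
[ 210  190   63   56 1192] (array([ 0.57490346, -0.04488522,  0.09709924]), np.float64(0.0015507931235325804))
```

View pics/p3.png

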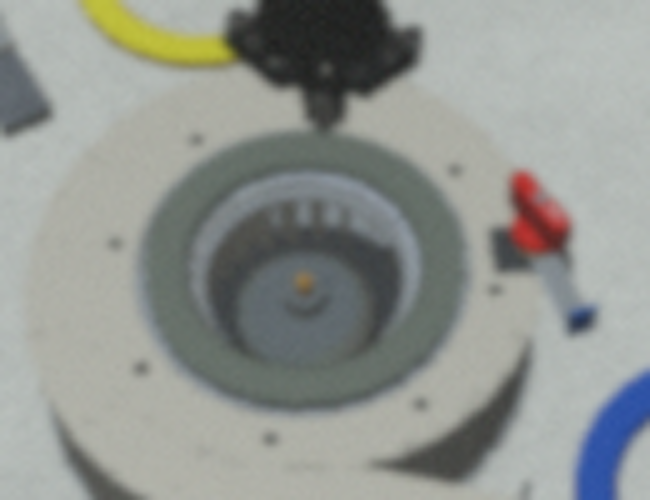

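The moment on the tool fell from 0.25 to 0.05 N m, which suggests the ring dropped in. The far crescent is now only a hairline (290,410). I'll back off and check from above.

Request:
{"name": "play_rows", "arguments": {"increments": [{"dx": -0.05,"dy": 0,"dz": 0,"twist": 0},{"dx": -0.15,"dy": 0,"dz": 0.1,"twist": 0},{"dx": -0.2,"dy": 0.2,"dz": 0.3,"twist": 0},{"dx": -0.2,"dy": 0.45,"dz": 0.5,"twist": 0},{"dx": -0.2,"dy": 0.7,"dz": 0.6,"twist": 0},{"dx": -0.2,"dy": 0.95,"dz": 0.6,"twist": 0}]}}

```text
time: 4.22
eef_pos: [0.4365, 0.0803, 0.1958]
ee_rot: [0.708, -0.045, 0.704, 0.045]
force: [1.1, -0.1, 0.1]
grip_width: 0.002
```

Request:
{"name": "play_rows", "arguments": {"increments": [{"dx": 0,"dy": 0.25,"dz": 0,"twist": 0},{"dx": 0,"dy": 0.5,"dz": 0,"twist": 0},{"dx": 0,"dy": 0.75,"dz": 0,"twist": 0},{"dx": 0,"dy": 1,"dz": 0,"twist": 0},{"dx": 0,"dy": 1,"dz": 0,"twist": 0}]}}

```text
time: 4.63
eef_pos: [0.4354, 0.2347, 0.1923]
ee_rot: [0.706, -0.047, 0.705, 0.048]
force: [-0.0, -1.2, -0.7]
grip_width: -0.002
```

```bash
python3 ring.py pics/p4s.png .104; python3 - <<'E'
from h import *
i=vision.grab_frame("top");cv2.imwrite("pics/top4.png",i[:,:,::-1])
g=cv2.GaussianBlur(i,(3,3),0).astype(int)
m=((g[:,:,1]-np.maximum(g[:,:,0],g[:,:,2])>=4)&(g[:,:,1]>70)&(g[:,:,1]<140)).astype(np.uint8)
m,st,c=biggest(m,(215,100,300,195)); cs,_=cv2.findContours(m,cv2.RETR_EXTERNAL,cv2.CHAIN_APPROX_NONE)
print(st,circ(plane("top",max(cs,key=len)[:,0],.104)[:,:2]))
cv2.imwrite("pics/p4t.png",cv2.resize(i[95:195,190:320,::-1],(780,600),interpolation=2))
E
```

```text
4.6333 [0.43541726 0.23467665 0.1922966 ] [-0.01270318 -1.1871498  -0.71553188] [-0.00446511  0.05597709 -0.01530898]
[ 209  191   64   55 1196] (array([ 0.57471986, -0.04498542,  0.0972204 ]), np.float64(0.0016628253975517863))
[ 224  107   68   67 1500] (array([ 0.5754468 , -0.0437473 ,  0.09702748]), np.float64(0.002417155277420178))
```

View pics/p4t.png

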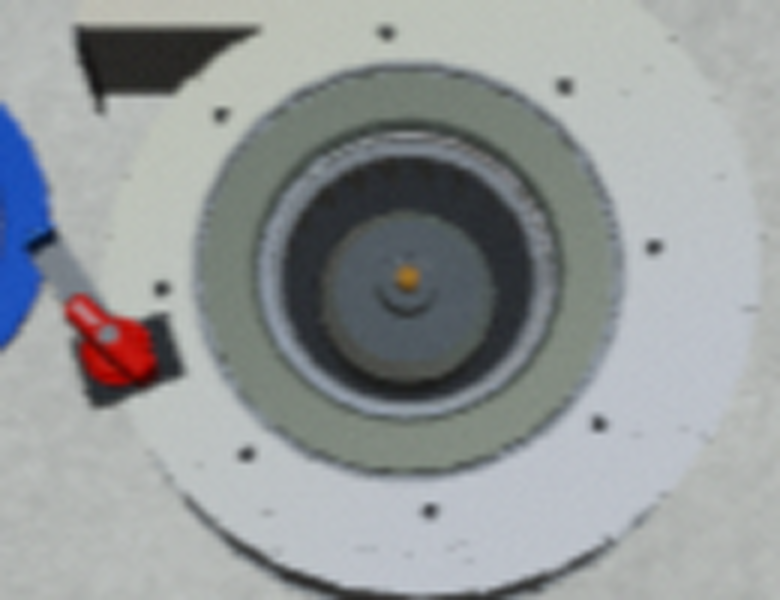

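View pics/p4s.png

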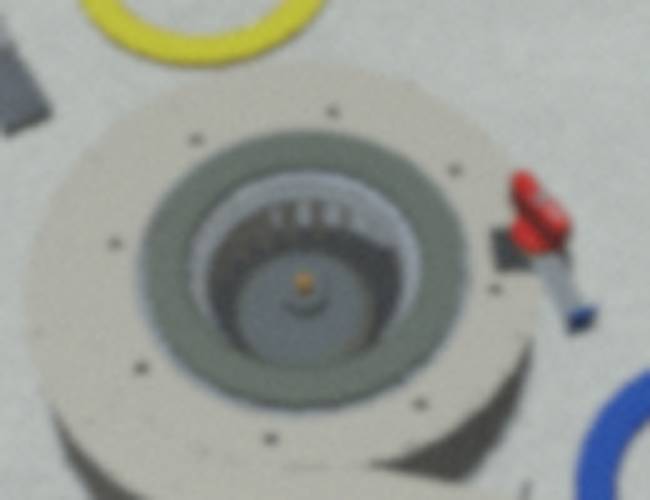

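The gap is even all round in the top view (ring edge at (195,270), (622,270), (400,478) in the crop). Ring centre is (0.575,-0.044), within 2 mm of the axis, so the ring is home. Next, in behind the clip tab.

Request:
{"name": "play_rows", "arguments": {"increments": [{"dx": 0.2,"dy": -0.12,"dz": 0,"twist": 0.07},{"dx": 0.42,"dy": -0.25,"dz": 0,"twist": 0.14},{"dx": 0.64,"dy": -0.37,"dz": 0,"twist": 0.21},{"dx": 0.84,"dy": -0.48,"dz": 0,"twist": 0.28},{"dx": 0.84,"dy": -0.48,"dz": -0.1,"twist": 0.295},{"dx": 0.84,"dy": -0.48,"dz": -0.3,"twist": 0.295},{"dx": 0.84,"dy": -0.48,"dz": -0.45,"twist": 0.295},{"dx": 0.84,"dy": -0.48,"dz": -0.52,"twist": 0.295},{"dx": 0.84,"dy": -0.48,"dz": -0.52,"twist": 0.295}]}}

```text
time: 5.48
eef_pos: [0.5599, 0.1556, 0.1122]
ee_rot: [0.675, -0.206, 0.678, 0.206]
force: [0.4, 0.3, 0.2]
grip_width: 0.004
```

```bash
python3 - <<'E'
from h import *
from bench import get_obs
from scipy.spatial.transform import Rotation as R
o=get_obs();q=o["ee_rot"];M=R.from_quat(np.r_[q[1:],q[0]]).as_matrix();print(o["eef_pos"],o["force"],o["torque"],"yaw",np.degrees(np.arctan2(M[1,1],M[0,1])),o["joint_pos"])
p0=o["eef_pos"];y0=np.degrees(np.arctan2(M[1,1],M[0,1]))
for f in range(34,-77,-6):
    a=np.radians(f);c=np.array([np.cos(a),np.sin(a)]);t=np.array([-c[1],c[0]])
    p=np.array([.527,.0934])+.067*c+.024*t; print(f,((p-p0[:2])/.15).round(3),round((f+90-y0)/90,3))
i=vision.grab_frame("scene");cv2.imwrite("pics/p5.png",cv2.resize(i[165:265,220:350,::-1],(650,500),interpolation=2))
E
```

```text
[0.5598885  0.15555452 0.11220115] [0.3961645  0.27141362 0.16834458] [-0.06160295  0.03593686  0.01754094] yaw 123.89130105301945 [ 2.71137916e-01  3.98287496e-01 -9.30857575e-02  1.08396299e+00
 -2.67875866e-04 -3.20378850e-01]
34 [ 0.062 -0.032] 0.001
28 [ 0.1   -0.063] -0.065
22 [ 0.135 -0.099] -0.132
16 [ 0.166 -0.137] -0.199
10 [ 0.193 -0.179] -0.265
4 [ 0.215 -0.224] -0.332
-2 [ 0.233 -0.27 ] -0.399
-8 [ 0.245 -0.318] -0.465
-14 [ 0.253 -0.367] -0.532
-20 [ 0.255 -0.417] -0.599
-26 [ 0.252 -0.466] -0.665
-32 [ 0.244 -0.515] -0.732
-38 [ 0.231 -0.563] -0.799
-44 [ 0.213 -0.61 ] -0.865
-50 [ 0.19  -0.654] -0.932
-56 [ 0.163 -0.695] -0.999
-62 [ 0.132 -0.734] -1.065
-68 [ 0.096 -0.769] -1.132
-74 [ 0.058 -0.8  ] -1.199
```

View pics/p5.png

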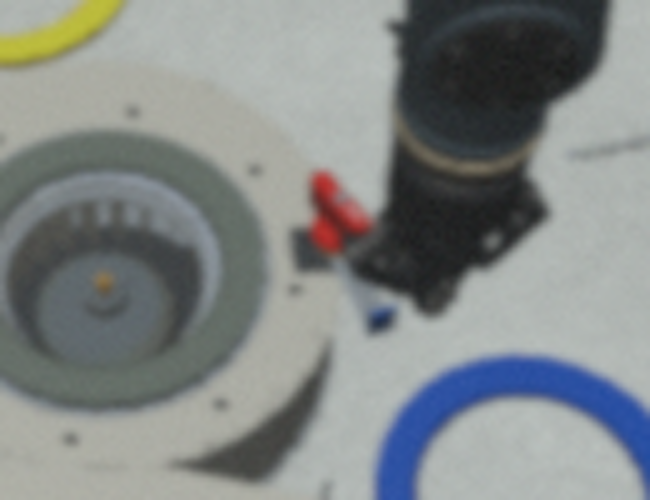

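The fingertips (435,300) stand beside the blue tab (380,318) on the swing-out side. Sweeping the arc.

Request:
{"name": "play_rows", "arguments": {"increments": [{"dx": 0.03,"dy": -0.015,"dz": 0.015,"twist": 0},{"dx": 0.062,"dy": -0.032,"dz": 0.015,"twist": 0},{"dx": 0.1,"dy": -0.063,"dz": 0.015,"twist": -0.065},{"dx": 0.135,"dy": -0.099,"dz": 0.015,"twist": -0.132},{"dx": 0.166,"dy": -0.137,"dz": 0.015,"twist": -0.199},{"dx": 0.193,"dy": -0.179,"dz": 0.015,"twist": -0.265},{"dx": 0.215,"dy": -0.224,"dz": 0.015,"twist": -0.332},{"dx": 0.233,"dy": -0.27,"dz": 0.015,"twist": -0.399}]}}

```text
time: 6.2
eef_pos: [0.5984, 0.1168, 0.1183]
ee_rot: [0.708, 0.014, 0.706, -0.013]
force: [0.4, 0.2, -1.3]
grip_width: 0.001
```

```bash
cat > look.py <<'E'
from h import *
from bench import get_obs
from scipy.spatial.transform import Rotation as R
import sys
o=get_obs();q=o["ee_rot"];M=R.from_quat(np.r_[q[1:],q[0]]).as_matrix();print(o["time"],o["eef_pos"],o["force"],o["torque"],"yaw",np.degrees(np.arctan2(M[1,1],M[0,1])),o["joint_pos"].round(3) if hasattr(o["joint_pos"],"round") else o["joint_pos"])
i=vision.grab_frame("scene");cv2.imwrite(sys.argv[1],cv2.resize(i[165:265,220:350,::-1],(650,500),interpolation=2))
E
python3 look.py pics/p6.png
```

```text
6.2 [0.59838756 0.11680376 0.11833605] [ 0.36431258  0.18434472 -1.26940826] [ 0.15487128 -0.08116205  0.02649282] yaw 87.79598620256722 [ 0.193  0.434 -0.017  1.116  0.     0.231]
```

View pics/p6.png

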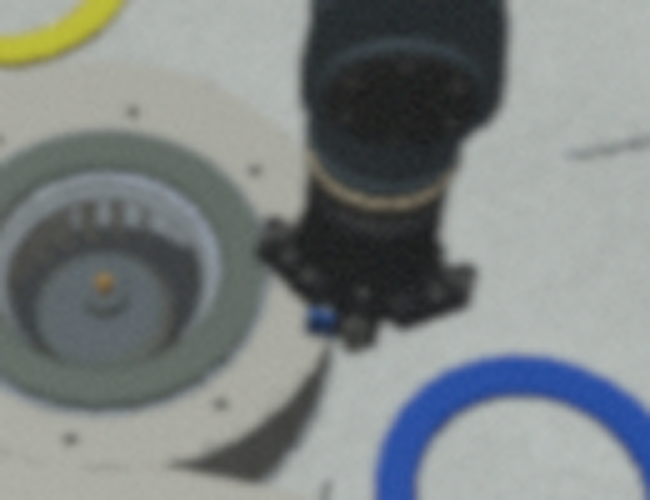

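The clip follows: the tab (322,320) sits just ahead of the fingertips (358,330). Continuing.

Request:
{"name": "play_rows", "arguments": {"increments": [{"dx": 0.012,"dy": -0.048,"dz": -0.01,"twist": -0.066},{"dx": 0.02,"dy": -0.097,"dz": -0.01,"twist": -0.133},{"dx": 0.022,"dy": -0.147,"dz": -0.01,"twist": -0.2},{"dx": 0.019,"dy": -0.196,"dz": -0.01,"twist": -0.266},{"dx": 0.011,"dy": -0.245,"dz": -0.01,"twist": -0.333},{"dx": -0.002,"dy": -0.293,"dz": -0.01,"twist": -0.4},{"dx": -0.02,"dy": -0.34,"dz": -0.01,"twist": -0.466}]}}

```text
time: 6.83
eef_pos: [0.5949, 0.0657, 0.1165]
ee_rot: [0.656, 0.265, 0.655, -0.264]
force: [0.6, 0.4, -0.8]
grip_width: 0.002
```

```bash
python3 look.py pics/p7.png
```

```text
6.8333 [0.59491016 0.06569283 0.11650621] [ 0.61151776  0.35784682 -0.82992999] [ 0.04402508 -0.17589226  0.02308661] yaw 45.99913567153352 [ 0.11   0.418 -0.049  1.101 -0.     0.878]
```

View pics/p7.png

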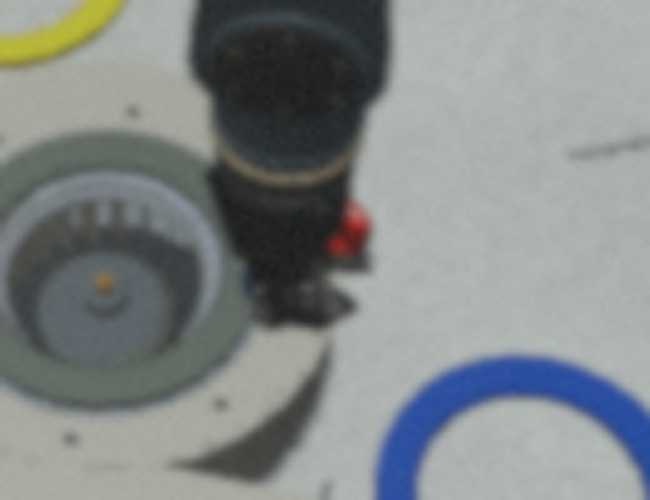

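Request:
{"name": "play_rows", "arguments": {"increments": [{"dx": -0.023,"dy": -0.044,"dz": 0,"twist": -0.067},{"dx": -0.05,"dy": -0.085,"dz": 0,"twist": -0.134},{"dx": -0.065,"dy": -0.105,"dz": 0,"twist": -0.167},{"dx": -0.081,"dy": -0.124,"dz": 0,"twist": -0.2}]}}

```text
time: 7.22
eef_pos: [0.5824, 0.0472, 0.1163]
ee_rot: [0.608, 0.363, 0.606, -0.363]
force: [0.5, -0.1, -0.3]
grip_width: 0.003
```

Request:
{"name": "play_rows", "arguments": {"increments": [{"dx": -0.012,"dy": -0.012,"dz": 0,"twist": -0.022},{"dx": -0.024,"dy": -0.024,"dz": 0,"twist": -0.044}]}}

```text
time: 7.38
eef_pos: [0.5788, 0.0438, 0.1163]
ee_rot: [0.595, 0.384, 0.594, -0.383]
force: [-0.0, -1.2, -0.4]
grip_width: -0.001
```

```bash
python3 look.py pics/p8.png
```

```text
7.3833 [0.57881646 0.04377898 0.11630115] [-0.02598351 -1.23181294 -0.41899565] [-0.03272445 -0.14029967 -0.0102612 ] yaw 24.35148755398521 [ 0.076  0.39  -0.096  1.083 -0.     1.221]
```

View pics/p8.png

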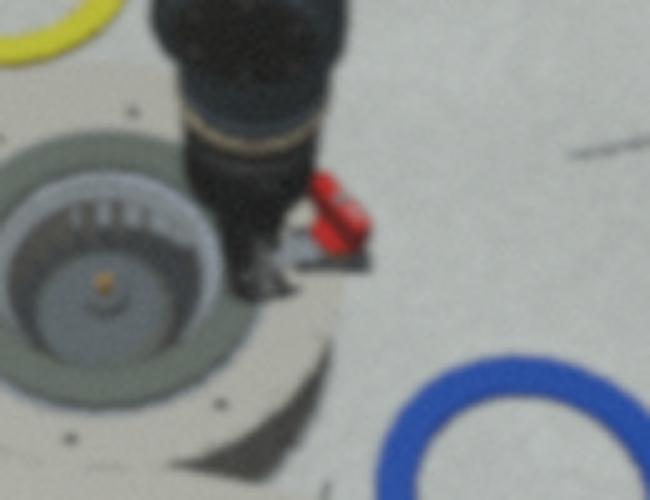

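Request:
{"name": "play_rows", "arguments": {"increments": [{"dx": -0.012,"dy": -0.012,"dz": 0,"twist": -0.022},{"dx": -0.018,"dy": -0.017,"dz": 0,"twist": -0.033}]}}

```text
time: 7.6
eef_pos: [0.5759, 0.0413, 0.116]
ee_rot: [0.584, 0.399, 0.584, -0.398]
force: [1.1, -0.4, 0.7]
grip_width: -0.0
```

Request:
{"name": "play_rows", "arguments": {"increments": [{"dx": -0.012,"dy": -0.01,"dz": 0,"twist": -0.011},{"dx": -0.012,"dy": -0.01,"dz": 0,"twist": -0.011}]}}

```text
time: 7.77
eef_pos: [0.5735, 0.0396, 0.1155]
ee_rot: [0.58, 0.404, 0.58, -0.404]
force: [0.6, 1.4, -0.1]
grip_width: -0.002
```

```bash
python3 look.py pics/p9.png
```

```text
7.7667 [0.573463   0.03962436 0.11553117] [ 0.58950486  1.38595235 -0.13021765] [ 0.01202015 -0.08454947 -0.01171278] yaw 20.273685031118006 [ 0.069  0.382 -0.109  1.079 -0.     1.286]
```

Request:
{"name": "play_rows", "arguments": {"increments": [{"dx": -0.01,"dy": -0.004,"dz": 0,"twist": 0},{"dx": -0.013,"dy": -0.005,"dz": 0,"twist": 0}]}}

```text
time: 7.98
eef_pos: [0.5714, 0.0389, 0.1151]
ee_rot: [0.58, 0.404, 0.58, -0.404]
force: [0.2, -0.1, -0.6]
grip_width: -0.005
```

Request:
{"name": "play_rows", "arguments": {"increments": [{"dx": -0.01,"dy": -0.004,"dz": 0,"twist": 0},{"dx": -0.013,"dy": -0.005,"dz": 0,"twist": 0}]}}

```text
time: 8.15
eef_pos: [0.5693, 0.0381, 0.1151]
ee_rot: [0.58, 0.404, 0.58, -0.404]
force: [0.8, 0.7, 0.9]
grip_width: 0.001
```

```bash
python3 look.py pics/p10.png
```

```text
8.15 [0.56925912 0.0381069  0.1150559 ] [0.82344246 0.73734823 0.86313728] [-0.0079682  -0.12937601 -0.03826118] yaw 20.238987586618315 [ 0.067  0.376 -0.12   1.075 -0.     1.284]
```

View pics/p10.png

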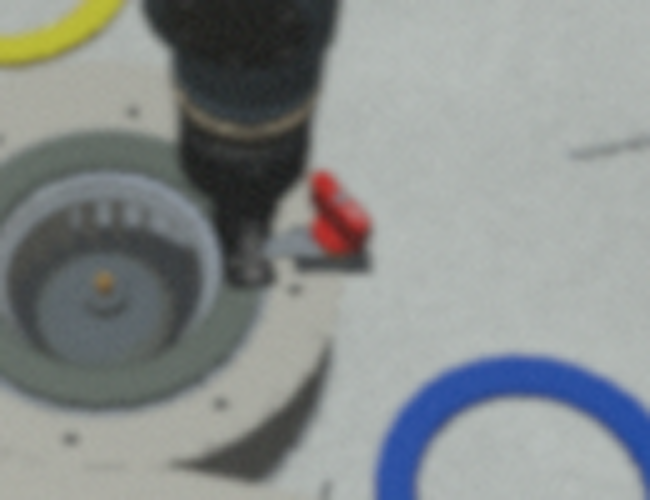

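Request:
{"name": "play_rows", "arguments": {"increments": [{"dx": -0.007,"dy": -0.002,"dz": 0,"twist": 0},{"dx": -0.013,"dy": -0.005,"dz": 0,"twist": 0}]}}

```text
time: 8.37
eef_pos: [0.5682, 0.0376, 0.1153]
ee_rot: [0.58, 0.405, 0.58, -0.404]
force: [4.6, 2.4, -0.8]
grip_width: 0.003
```

Request:
{"name": "play_rows", "arguments": {"increments": [{"dx": -0.007,"dy": -0.002,"dz": 0,"twist": 0},{"dx": -0.013,"dy": -0.005,"dz": 0,"twist": 0}]}}

```text
time: 8.53
eef_pos: [0.5672, 0.0371, 0.1156]
ee_rot: [0.581, 0.405, 0.579, -0.403]
force: [7.3, 4.0, -2.3]
grip_width: 0.0
```

```bash
python3 look.py pics/p11.png
```

```text
8.5333 [0.5671594  0.03714765 0.1155841 ] [ 7.31388442  4.00201098 -2.25436847] [ 0.74477745 -1.6641286  -0.02125787] yaw 20.233341946611933 [ 6.500e-02  3.700e-01 -1.290e-01  1.069e+00  1.000e-03  1.283e+00]
```

The force rose to about 8 N with the clip against its stop (tool 18.6 mm from the stud line). Backing off, lifting, and turning the jaws square to the wing above the knob.

Request:
{"name": "play_rows", "arguments": {"increments": [{"dx": 0.05,"dy": 0.02,"dz": 0,"twist": 0},{"dx": 0.13,"dy": 0.05,"dz": 0.05,"twist": 0.05},{"dx": 0.13,"dy": 0.06,"dz": 0.3,"twist": 0.12},{"dx": 0.05,"dy": 0.15,"dz": 0.55,"twist": 0.2},{"dx": -0.05,"dy": 0.25,"dz": 0.6,"twist": 0.27},{"dx": -0.15,"dy": 0.32,"dz": 0.6,"twist": 0.34},{"dx": -0.24,"dy": 0.372,"dz": 0.6,"twist": 0.41},{"dx": -0.24,"dy": 0.372,"dz": 0.6,"twist": 0.48},{"dx": -0.24,"dy": 0.372,"dz": 0.6,"twist": 0.55},{"dx": -0.24,"dy": 0.372,"dz": 0.6,"twist": 0.62},{"dx": -0.24,"dy": 0.372,"dz": 0.6,"twist": 0.69}], "gripper": 60}}

```text
time: 9.5
eef_pos: [0.5289, 0.0925, 0.2051]
ee_rot: [0.705, 0.045, 0.706, -0.045]
force: [0.5, 0.5, 0.2]
grip_width: 0.601
```

Request:
{"name": "play_rows", "arguments": {"increments": [{"dx": 0,"dy": 0,"dz": 0,"twist": 0.07},{"dx": 0,"dy": 0,"dz": 0,"twist": 0.14},{"dx": 0,"dy": 0,"dz": 0,"twist": 0.21},{"dx": 0,"dy": 0,"dz": 0,"twist": 0.28},{"dx": 0,"dy": 0,"dz": 0,"twist": 0.35},{"dx": 0,"dy": 0,"dz": 0,"twist": 0.42},{"dx": 0,"dy": 0,"dz": 0,"twist": 0.49},{"dx": 0,"dy": 0,"dz": 0,"twist": 0.56},{"dx": 0,"dy": 0,"dz": 0,"twist": 0.6},{"dx": 0,"dy": 0,"dz": 0,"twist": 0.6}]}}

```text
time: 10.33
eef_pos: [0.5291, 0.0923, 0.2049]
ee_rot: [0.649, -0.279, 0.65, 0.279]
force: [0.1, -0.5, -0.0]
grip_width: 0.598
```

```bash
python3 look.py pics/p12.png
```

```text
10.3333 [0.52908859 0.09233849 0.20494245] [ 0.137122   -0.45142666 -0.01061809] [ 0.05747633 -0.00731518  0.02810702] yaw 136.48145838088843 [ 0.173  0.269 -0.039  1.264 -0.    -0.638]
```

View pics/p12.png

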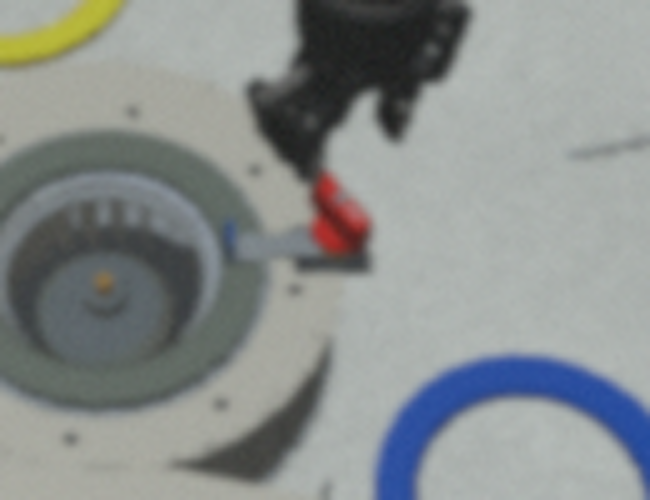

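The clip now lies over the ring, tab at (228,235), pointing at the inlet axis. The wing hasn't moved and the jaws are square to it. Descending.

Request:
{"name": "play_rows", "arguments": {"increments": [{"dx": -0.014,"dy": 0.007,"dz": -0.1,"twist": 0},{"dx": -0.014,"dy": 0.007,"dz": -0.2,"twist": 0},{"dx": -0.014,"dy": 0.007,"dz": -0.3,"twist": 0},{"dx": -0.014,"dy": 0.007,"dz": -0.4,"twist": 0},{"dx": -0.014,"dy": 0.007,"dz": -0.46,"twist": 0},{"dx": -0.014,"dy": 0.007,"dz": -0.5,"twist": 0},{"dx": -0.014,"dy": 0.007,"dz": -0.5,"twist": 0}]}}

```text
time: 10.97
eef_pos: [0.5268, 0.0934, 0.1291]
ee_rot: [0.65, -0.278, 0.651, 0.278]
force: [0.2, -0.7, -0.3]
grip_width: 0.6
```

```bash
python3 look.py pics/p13.png
```

```text
10.9667 [0.52681885 0.09338093 0.12911397] [ 0.19227506 -0.7222101  -0.28576591] [-0.03787376 -0.02686231 -0.03832431] yaw 136.25270237172447 [ 0.175  0.311 -0.182  1.08  -0.    -0.632]
```

View pics/p13.png

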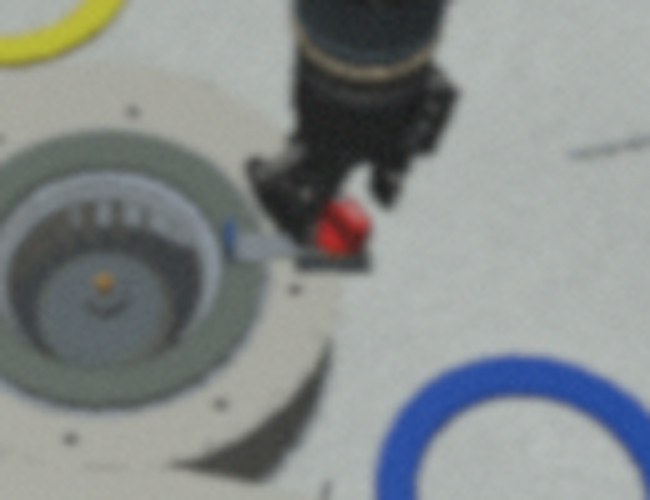

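The fingers straddle the red wing (340,225). Closing.

Request:
{"name": "play_rows", "arguments": {"increments": [{"dx": 0,"dy": 0,"dz": 0,"twist": 0},{"dx": 0,"dy": 0,"dz": 0,"twist": 0},{"dx": 0,"dy": 0,"dz": 0,"twist": 0},{"dx": 0,"dy": 0,"dz": 0,"twist": 0},{"dx": 0,"dy": 0,"dz": 0,"twist": 0},{"dx": 0,"dy": 0,"dz": 0,"twist": 0}], "gripper": 0}}

```text
time: 11.52
eef_pos: [0.528, 0.0934, 0.1309]
ee_rot: [0.651, -0.278, 0.65, 0.278]
force: [0.0, -1.6, 6.2]
grip_width: 0.15
```

```bash
cat > st.py <<'E'
from bench import get_obs
import numpy as np
from scipy.spatial.transform import Rotation as R
o=get_obs();q=o["ee_rot"];M=R.from_quat(np.r_[q[1:],q[0]]).as_matrix();print(round(o["time"],2),np.round(o["eef_pos"],4),"F",np.round(o["force"],1),"T",np.round(o["torque"],3),"yaw",np.degrees(np.arctan2(M[1,1],M[0,1])).round(2),"j6",round(o["joint_pos"][5],3),"tq",np.round(o["joint_torque"],3),round(o["grip_width"],3))
E
python3 st.py
```

```text
11.52 [0.528  0.0934 0.1309] F [ 0.  -1.6  6.2] T [-0.472  0.032 -0.012] yaw 136.3 j6 -0.633 tq [ 1.0920e+00 -5.3636e+01  3.0197e+01 -2.1000e-01  6.5600e-01  3.2000e-02] 0.15
```

Gripped (14 mm would read about 0.16), but the 6 N upward suggests the tips met the hub as they swung forward. Easing open, lifting 4 mm and closing again.

Request:
{"name": "play_rows", "arguments": {"increments": [{"dx": 0,"dy": 0,"dz": 0,"twist": 0},{"dx": 0,"dy": 0,"dz": 0.013,"twist": 0},{"dx": 0,"dy": 0,"dz": 0.025,"twist": 0},{"dx": 0,"dy": 0,"dz": 0.025,"twist": 0}], "gripper": 35}}

```text
time: 11.85
eef_pos: [0.5276, 0.0936, 0.1341]
ee_rot: [0.65, -0.278, 0.65, 0.278]
force: [-0.3, 0.5, 0.3]
grip_width: 0.348
```

```bash
python3 st.py
```

```text
11.85 [0.5276 0.0936 0.1341] F [-0.3  0.5  0.3] T [ 0.069  0.026 -0.016] yaw 136.32 j6 -0.633 tq [-1.5000e-02 -5.6681e+01  3.2077e+01  1.5300e-01  4.0000e-03  1.0000e-03] 0.348
```

Request:
{"name": "play_rows", "arguments": {"increments": [{"dx": 0,"dy": 0,"dz": 0,"twist": 0},{"dx": 0,"dy": 0,"dz": 0,"twist": 0},{"dx": 0,"dy": 0,"dz": 0,"twist": 0},{"dx": 0,"dy": 0,"dz": 0,"twist": 0},{"dx": 0,"dy": 0,"dz": 0,"twist": 0}], "gripper": 0}}

```text
time: 12.27
eef_pos: [0.5278, 0.0933, 0.1341]
ee_rot: [0.65, -0.278, 0.65, 0.278]
force: [1.6, -2.6, 3.2]
grip_width: 0.148
```

```bash
python3 st.py
```

```text
12.27 [0.5278 0.0933 0.1341] F [ 1.6 -2.6  3.2] T [-0.607 -0.277  0.048] yaw 136.31 j6 -0.633 tq [ 1.4380e+00 -5.5098e+01  3.0598e+01  3.7800e-01  8.6000e-01  4.3000e-02] 0.148
```

Request:
{"name": "play_rows", "arguments": {"increments": [{"dx": 0,"dy": 0,"dz": 0,"twist": -0.05},{"dx": 0,"dy": 0,"dz": -0.001,"twist": -0.1},{"dx": 0,"dy": 0,"dz": -0.001,"twist": -0.15},{"dx": 0,"dy": 0,"dz": -0.002,"twist": -0.2},{"dx": 0,"dy": 0,"dz": -0.002,"twist": -0.2}]}}

```text
time: 12.68
eef_pos: [0.5283, 0.0928, 0.1339]
ee_rot: [0.687, -0.172, 0.686, 0.17]
force: [2.6, -5.3, 3.0]
grip_width: 0.145
```

```bash
python3 st.py
```

```text
12.68 [0.5283 0.0928 0.1339] F [ 2.6 -5.3  3. ] T [-1.136 -0.649 -0.03 ] yaw 118.0 j6 -0.314 tq [  3.049 -55.044  29.972   0.832   1.757   1.331] 0.145
```

Request:
{"name": "play_rows", "arguments": {"increments": [{"dx": 0,"dy": 0,"dz": 0,"twist": -0.05},{"dx": 0,"dy": 0,"dz": -0.001,"twist": -0.1},{"dx": 0,"dy": 0,"dz": -0.001,"twist": -0.15},{"dx": 0,"dy": 0,"dz": -0.002,"twist": -0.2},{"dx": 0,"dy": 0,"dz": -0.002,"twist": -0.25},{"dx": 0,"dy": 0,"dz": -0.003,"twist": -0.3},{"dx": 0,"dy": 0,"dz": -0.003,"twist": -0.3}]}}

```text
time: 13.27
eef_pos: [0.5286, 0.0919, 0.1335]
ee_rot: [0.708, -0.007, 0.706, 0.005]
force: [4.5, -9.5, 3.9]
grip_width: 0.153
```

```bash
python3 st.py
```

```text
13.27 [0.5286 0.0919 0.1335] F [ 4.5 -9.5  3.9] T [-2.208 -0.845 -0.045] yaw 90.96 j6 0.158 tq [  5.608 -54.597  29.576   0.907   3.284   1.342] 0.153
```

Free-running torque is about 0.04 N m, as given. The side force has grown to 10 N, so the true axis lies a little towards +x, -y of the tool. Shifting to relieve it.

Request:
{"name": "play_rows", "arguments": {"increments": [{"dx": 0.005,"dy": -0.008,"dz": -0.003,"twist": 0},{"dx": 0.01,"dy": -0.015,"dz": -0.005,"twist": 0},{"dx": 0.01,"dy": -0.015,"dz": -0.005,"twist": 0}]}}

```text
time: 13.52
eef_pos: [0.529, 0.0914, 0.1333]
ee_rot: [0.707, -0.008, 0.707, 0.008]
force: [-3.4, -1.3, 12.6]
grip_width: 0.15
```

```bash
python3 st.py
```

```text
13.52 [0.529  0.0914 0.1333] F [-3.4 -1.3 12.6] T [-0.198  0.678 -0.047] yaw 91.3 j6 0.148 tq [  0.243 -50.407  29.664  -1.409   0.221  -0.082] 0.15
```

Request:
{"name": "play_rows", "arguments": {"increments": [{"dx": -0.005,"dy": -0.001,"dz": 0.008,"twist": 0},{"dx": -0.005,"dy": -0.001,"dz": 0.008,"twist": 0}]}}

```text
time: 13.68
eef_pos: [0.5286, 0.0913, 0.1336]
ee_rot: [0.707, -0.008, 0.707, 0.008]
force: [2.0, 0.5, 1.3]
grip_width: 0.15
```

```bash
python3 st.py
```

```text
13.68 [0.5286 0.0913 0.1336] F [2.  0.5 1.3] T [ 0.015 -0.63  -0.039] yaw 91.31 j6 0.148 tq [ 2.7100e-01 -5.7168e+01  3.0439e+01  1.5120e+00  1.3200e-01 -3.8000e-02] 0.15
```

Request:
{"name": "play_rows", "arguments": {"increments": [{"dx": 0,"dy": 0,"dz": 0,"twist": -0.04},{"dx": 0,"dy": 0,"dz": 0,"twist": -0.08},{"dx": 0,"dy": 0,"dz": 0,"twist": -0.12},{"dx": 0,"dy": 0,"dz": 0,"twist": -0.12}]}}

```text
time: 14.02
eef_pos: [0.5286, 0.091, 0.1335]
ee_rot: [0.705, 0.059, 0.704, -0.06]
force: [3.1, -2.2, 0.6]
grip_width: 0.15
```

```bash
python3 st.py
```

```text
14.02 [0.5286 0.091  0.1335] F [ 3.1 -2.2  0.6] T [-0.461 -0.76  -0.037] yaw 80.35 j6 0.339 tq [  1.534 -56.362  30.281   1.289   0.837   1.095] 0.15
```

Request:
{"name": "play_rows", "arguments": {"increments": [{"dx": 0.003,"dy": -0.003,"dz": -0.001,"twist": -0.04},{"dx": 0.003,"dy": -0.003,"dz": -0.001,"twist": -0.07},{"dx": 0.003,"dy": -0.003,"dz": -0.001,"twist": -0.07}]}}

```text
time: 14.27
eef_pos: [0.5287, 0.0906, 0.1334]
ee_rot: [0.7, 0.097, 0.7, -0.097]
force: [2.0, -1.3, 1.3]
grip_width: 0.151
```

```bash
python3 st.py
```

```text
14.27 [0.5287 0.0906 0.1334] F [ 2.  -1.3  1.3] T [-0.34  -0.344 -0.053] yaw 74.21 j6 0.445 tq [  1.041 -55.72   30.683   0.634   0.566   0.863] 0.151
```

Request:
{"name": "play_rows", "arguments": {"increments": [{"dx": 0,"dy": 0,"dz": 0,"twist": -0.03},{"dx": 0,"dy": 0,"dz": -0.001,"twist": -0.06},{"dx": 0,"dy": 0,"dz": -0.001,"twist": -0.06}]}}

```text
time: 14.52
eef_pos: [0.5287, 0.0904, 0.1333]
ee_rot: [0.695, 0.13, 0.695, -0.13]
force: [1.3, -3.2, 3.9]
grip_width: 0.151
```

```bash
python3 st.py
```

```text
14.52 [0.5287 0.0904 0.1333] F [ 1.3 -3.2  3.9] T [-0.621 -0.276 -0.031] yaw 68.86 j6 0.539 tq [  1.7   -55.156  30.666   0.329   0.952   0.818] 0.151
```

Request:
{"name": "play_rows", "arguments": {"increments": [{"dx": 0,"dy": 0,"dz": 0,"twist": -0.03},{"dx": 0,"dy": 0,"dz": 0,"twist": -0.06},{"dx": 0,"dy": 0,"dz": 0,"twist": -0.06}]}}

```text
time: 14.77
eef_pos: [0.5286, 0.0903, 0.1333]
ee_rot: [0.688, 0.162, 0.688, -0.162]
force: [1.0, -4.0, 3.0]
grip_width: 0.148
```

```bash
python3 st.py
```

```text
14.77 [0.5286 0.0903 0.1333] F [ 1. -4.  3.] T [-0.95  -0.298  0.009] yaw 63.48 j6 0.632 tq [  2.401 -55.309  30.956   0.173   1.377   0.824] 0.148
```

Request:
{"name": "play_rows", "arguments": {"increments": [{"dx": 0,"dy": 0,"dz": 0,"twist": -0.03},{"dx": 0,"dy": 0,"dz": 0,"twist": -0.06},{"dx": 0,"dy": 0,"dz": 0,"twist": -0.06}]}}

```text
time: 15.02
eef_pos: [0.5285, 0.0901, 0.1332]
ee_rot: [0.68, 0.194, 0.68, -0.195]
force: [1.3, -5.1, 2.7]
grip_width: 0.155
```

```bash
python3 st.py
```

```text
15.02 [0.5285 0.0901 0.1332] F [ 1.3 -5.1  2.7] T [-1.137 -0.215 -0.013] yaw 58.09 j6 0.727 tq [ 2.8640e+00 -5.5359e+01  3.1184e+01  1.8000e-02  1.6600e+00  7.7700e-01] 0.155
```

Request:
{"name": "play_rows", "arguments": {"increments": [{"dx": 0,"dy": -0.006,"dz": 0,"twist": -0.03},{"dx": 0,"dy": -0.006,"dz": 0,"twist": -0.06},{"dx": 0,"dy": -0.006,"dz": 0,"twist": -0.06}]}}

```text
time: 15.27
eef_pos: [0.5284, 0.0897, 0.1331]
ee_rot: [0.67, 0.226, 0.67, -0.226]
force: [0.3, -1.9, 1.1]
grip_width: 0.148
```

```bash
python3 st.py
```

```text
15.27 [0.5284 0.0897 0.1331] F [ 0.3 -1.9  1.1] T [-0.55  -0.086 -0.016] yaw 52.71 j6 0.819 tq [ 1.3380e+00 -5.5630e+01  3.1414e+01 -1.4000e-02  7.8300e-01  8.1700e-01] 0.148
```

Request:
{"name": "play_rows", "arguments": {"increments": [{"dx": 0,"dy": 0,"dz": 0,"twist": -0.03},{"dx": 0,"dy": 0,"dz": 0,"twist": -0.06},{"dx": 0,"dy": 0,"dz": 0,"twist": -0.06}]}}

```text
time: 15.52
eef_pos: [0.5283, 0.0896, 0.1331]
ee_rot: [0.658, 0.257, 0.659, -0.258]
force: [-0.1, -3.3, 1.4]
grip_width: 0.152
```

```bash
python3 st.py
```

```text
15.52 [0.5283 0.0896 0.1331] F [-0.1 -3.3  1.4] T [-0.745  0.102  0.003] yaw 47.33 j6 0.913 tq [  1.875 -55.714  31.921  -0.368   1.078   0.826] 0.152
```

Request:
{"name": "play_rows", "arguments": {"increments": [{"dx": 0,"dy": 0,"dz": 0,"twist": -0.03},{"dx": 0,"dy": 0,"dz": 0,"twist": -0.06},{"dx": 0,"dy": 0,"dz": 0,"twist": -0.06}]}}

```text
time: 15.77
eef_pos: [0.5281, 0.0894, 0.133]
ee_rot: [0.646, 0.288, 0.646, -0.288]
force: [-1.1, -4.7, 1.3]
grip_width: 0.152
```

```bash
python3 st.py
```

```text
15.77 [0.5281 0.0894 0.133 ] F [-1.1 -4.7  1.3] T [-1.062  0.215  0.02 ] yaw 41.93 j6 1.007 tq [  2.35  -55.818  32.527  -0.798   1.366   0.83 ] 0.152
```

```bash
python3 look.py pics/p14.png >/dev/null
```

```text
(no output)
```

View pics/p14.png

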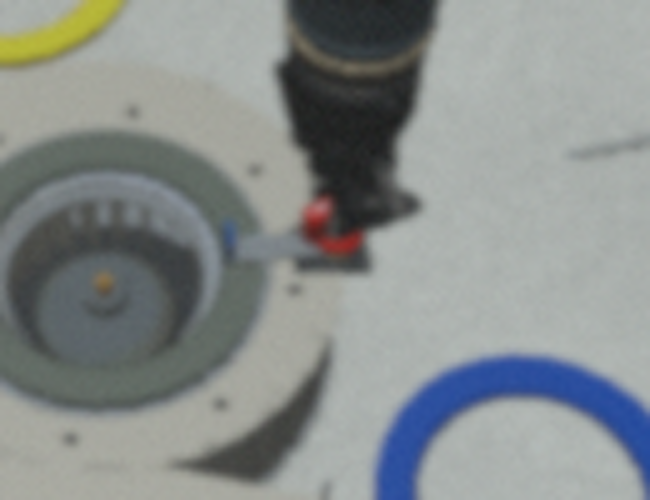

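Request:
{"name": "play_rows", "arguments": {"increments": [{"dx": -0.001,"dy": -0.004,"dz": 0,"twist": -0.03},{"dx": -0.002,"dy": -0.006,"dz": 0,"twist": -0.06},{"dx": -0.002,"dy": -0.006,"dz": 0,"twist": -0.06}]}}

```text
time: 16.07
eef_pos: [0.528, 0.0891, 0.133]
ee_rot: [0.631, 0.318, 0.632, -0.318]
force: [-1.0, -1.7, 1.3]
grip_width: 0.146
```

```bash
python3 st.py
```

```text
16.07 [0.528  0.0891 0.133 ] F [-1.  -1.7  1.3] T [-0.329  0.164 -0.039] yaw 36.53 j6 1.1 tq [  0.761 -56.556  32.8    -0.621   0.463   0.812] 0.146
```

The wing has turned with the fingers (red end now at (320,215)) and the clip has stayed over the ring. About 100° turned, still running free. Continuing in small steps.

Request:
{"name": "play_rows", "arguments": {"increments": [{"dx": -0.001,"dy": -0.001,"dz": 0,"twist": -0.03},{"dx": -0.002,"dy": -0.002,"dz": 0,"twist": -0.06},{"dx": -0.002,"dy": -0.002,"dz": 0,"twist": -0.06}]}}

```text
time: 16.32
eef_pos: [0.5278, 0.0889, 0.133]
ee_rot: [0.615, 0.347, 0.616, -0.347]
force: [-0.9, -0.7, -1.9]
grip_width: 0.148
```

```bash
python3 st.py
```

```text
16.32 [0.5278 0.0889 0.133 ] F [-0.9 -0.7 -1.9] T [-0.17   0.179 -0.048] yaw 31.14 j6 1.194 tq [  0.307 -57.081  32.97   -0.448   0.172   0.819] 0.148
```

Request:
{"name": "play_rows", "arguments": {"increments": [{"dx": -0.001,"dy": -0.001,"dz": 0,"twist": -0.03},{"dx": -0.002,"dy": -0.001,"dz": 0,"twist": -0.06},{"dx": -0.002,"dy": -0.001,"dz": 0,"twist": -0.06}]}}

```text
time: 16.57
eef_pos: [0.5275, 0.0887, 0.133]
ee_rot: [0.599, 0.376, 0.599, -0.376]
force: [-2.2, 0.0, -2.5]
grip_width: 0.148
```

```bash
python3 st.py
```

```text
16.57 [0.5275 0.0887 0.133 ] F [-2.2  0.  -2.5] T [ 0.025  0.181 -0.096] yaw 25.76 j6 1.288 tq [ 6.7000e-02 -5.7634e+01  3.3161e+01 -2.7800e-01  1.8000e-02  8.2200e-01] 0.148
```

Request:
{"name": "play_rows", "arguments": {"increments": [{"dx": -0.001,"dy": -0.001,"dz": 0,"twist": -0.03},{"dx": -0.002,"dy": -0.001,"dz": 0,"twist": -0.06},{"dx": -0.002,"dy": -0.001,"dz": 0,"twist": -0.06}]}}

```text
time: 16.82
eef_pos: [0.5273, 0.0886, 0.1329]
ee_rot: [0.58, 0.404, 0.581, -0.404]
force: [-0.8, 0.2, -2.7]
grip_width: 0.148
```

```bash
python3 st.py
```

```text
16.82 [0.5273 0.0886 0.1329] F [-0.8  0.2 -2.7] T [ 0.137  0.041 -0.037] yaw 20.36 j6 1.381 tq [ -0.252 -58.225  33.348  -0.085  -0.167   0.822] 0.148
```

Request:
{"name": "play_rows", "arguments": {"increments": [{"dx": -0.001,"dy": 0,"dz": -0.002,"twist": -0.03},{"dx": -0.002,"dy": 0,"dz": -0.002,"twist": -0.06},{"dx": -0.002,"dy": 0,"dz": -0.002,"twist": -0.06}]}}

```text
time: 17.07
eef_pos: [0.5271, 0.0885, 0.1329]
ee_rot: [0.561, 0.431, 0.561, -0.431]
force: [-0.4, 0.8, -1.5]
grip_width: 0.147
```

```bash
python3 st.py
```

```text
17.07 [0.5271 0.0885 0.1329] F [-0.4  0.8 -1.5] T [ 0.057  0.148 -0.032] yaw 14.96 j6 1.476 tq [ -0.237 -57.455  33.108  -0.285  -0.162   0.821] 0.147
```

Request:
{"name": "play_rows", "arguments": {"increments": [{"dx": -0.001,"dy": 0,"dz": -0.001,"twist": -0.03},{"dx": -0.002,"dy": 0,"dz": -0.001,"twist": -0.06},{"dx": -0.002,"dy": 0,"dz": -0.001,"twist": -0.06}]}}

```text
time: 17.32
eef_pos: [0.5268, 0.0884, 0.1328]
ee_rot: [0.54, 0.457, 0.54, -0.457]
force: [-1.6, 0.1, -0.7]
grip_width: 0.149
```

```bash
python3 st.py
```

```text
17.32 [0.5268 0.0884 0.1328] F [-1.6  0.1 -0.7] T [ 0.082  0.152 -0.045] yaw 9.56 j6 1.57 tq [ -0.241 -57.118  32.985  -0.359  -0.159   0.818] 0.149
```

Request:
{"name": "play_rows", "arguments": {"increments": [{"dx": -0.001,"dy": 0,"dz": -0.001,"twist": -0.03},{"dx": -0.002,"dy": 0,"dz": -0.001,"twist": -0.06},{"dx": -0.002,"dy": 0,"dz": -0.001,"twist": -0.06}]}}

```text
time: 17.57
eef_pos: [0.5265, 0.0884, 0.1327]
ee_rot: [0.518, 0.482, 0.518, -0.481]
force: [-0.6, 0.1, 0.1]
grip_width: 0.15
```

```bash
python3 st.py
```

```text
17.57 [0.5265 0.0884 0.1327] F [-0.6  0.1  0.1] T [ 0.06   0.249 -0.073] yaw 4.16 j6 1.664 tq [ -0.257 -56.697  32.82   -0.44   -0.161   0.818] 0.15
```

Request:
{"name": "play_rows", "arguments": {"increments": [{"dx": -0.001,"dy": 0,"dz": 0,"twist": -0.03},{"dx": -0.002,"dy": 0,"dz": -0.001,"twist": -0.05},{"dx": -0.002,"dy": 0,"dz": -0.001,"twist": -0.05}]}}

```text
time: 17.82
eef_pos: [0.5263, 0.0884, 0.1327]
ee_rot: [0.499, 0.501, 0.499, -0.501]
force: [-0.6, -0.4, 1.6]
grip_width: 0.151
```

```bash
python3 st.py
```

```text
17.82 [0.5263 0.0884 0.1327] F [-0.6 -0.4  1.6] T [0.067 0.175 0.175] yaw -0.28 j6 1.742 tq [ -0.474 -56.118  32.489  -0.47   -0.111   0.893] 0.151
```

Request:
{"name": "play_rows", "arguments": {"increments": [{"dx": -0.001,"dy": 0,"dz": 0,"twist": -0.03},{"dx": -0.002,"dy": 0,"dz": -0.001,"twist": -0.05},{"dx": -0.002,"dy": 0,"dz": -0.001,"twist": -0.05}]}}

```text
time: 18.07
eef_pos: [0.5261, 0.0884, 0.1326]
ee_rot: [0.479, 0.521, 0.479, -0.52]
force: [-0.2, 0.3, 2.1]
grip_width: 0.15
```

```bash
python3 st.py
```

```text
18.07 [0.5261 0.0884 0.1326] F [-0.2  0.3  2.1] T [-0.057  0.215  0.396] yaw -4.79 j6 1.821 tq [ -0.603 -55.382  32.05   -0.5    -0.063   1.079] 0.15
```

Request:
{"name": "play_rows", "arguments": {"increments": [{"dx": -0.001,"dy": 0,"dz": 0,"twist": -0.03},{"dx": -0.002,"dy": 0,"dz": -0.001,"twist": -0.05},{"dx": -0.002,"dy": 0,"dz": -0.001,"twist": -0.05}]}}

```text
time: 18.32
eef_pos: [0.5259, 0.0884, 0.1326]
ee_rot: [0.458, 0.539, 0.458, -0.539]
force: [-1.5, 1.0, 3.5]
grip_width: 0.151
```

```bash
python3 st.py
```

```text
18.32 [0.5259 0.0884 0.1326] F [-1.5  1.   3.5] T [0.013 0.258 0.442] yaw -9.31 j6 1.9 tq [ -0.647 -54.527  31.542  -0.542  -0.087   1.083] 0.151
```

The torque jumped from about 0 to 0.40 N m between yaw 4° and -5°, half-way at about 0°. Snug is therefore at about yaw 0±3°, after a 136° (2.4 rad) free turn. Target yaw about -46°. Going on in two parts.

Request:
{"name": "play_rows", "arguments": {"increments": [{"dx": -0.001,"dy": 0,"dz": 0,"twist": -0.04},{"dx": -0.002,"dy": 0,"dz": -0.001,"twist": -0.08},{"dx": -0.003,"dy": 0,"dz": -0.001,"twist": -0.12},{"dx": -0.005,"dy": 0.001,"dz": -0.001,"twist": -0.16},{"dx": -0.006,"dy": 0.002,"dz": -0.001,"twist": -0.2},{"dx": -0.006,"dy": 0.002,"dz": -0.001,"twist": -0.2}]}}

```text
time: 18.82
eef_pos: [0.5251, 0.0886, 0.1325]
ee_rot: [0.367, 0.604, 0.367, -0.604]
force: [-1.6, -0.8, 4.3]
grip_width: 0.151
```

```bash
python3 st.py;python3 look.py pics/p15.png >/dev/null
```

```text
18.82 [0.5251 0.0886 0.1325] F [-1.6 -0.8  4.3] T [-0.119  0.283  0.404] yaw -27.41 j6 2.216 tq [-4.2100e-01 -5.3648e+01  3.1070e+01 -6.0800e-01  3.7000e-02  1.6000e+00] 0.151
```

View pics/p15.png

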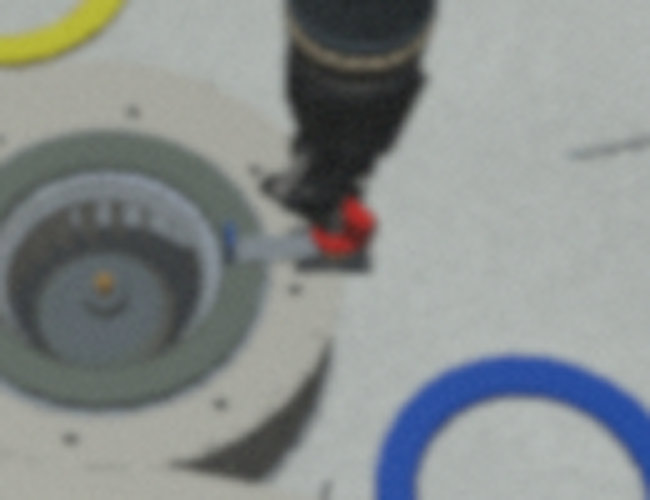

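The torque plateau is holding at 0.40 N m, and the wing turns with the fingers (red end at (357,215)). The remaining turn is 19°.

Request:
{"name": "play_rows", "arguments": {"increments": [{"dx": -0.001,"dy": 0,"dz": 0,"twist": -0.04},{"dx": -0.002,"dy": 0.001,"dz": 0,"twist": -0.08},{"dx": -0.003,"dy": 0.002,"dz": 0,"twist": -0.12},{"dx": -0.004,"dy": 0.002,"dz": 0,"twist": -0.16},{"dx": -0.005,"dy": 0.003,"dz": 0,"twist": -0.19},{"dx": -0.006,"dy": 0.003,"dz": 0,"twist": -0.21},{"dx": -0.006,"dy": 0.003,"dz": 0,"twist": -0.21},{"dx": -0.006,"dy": 0.003,"dz": 0,"twist": -0.21}]}}

```text
time: 19.53
eef_pos: [0.5243, 0.0891, 0.1325]
ee_rot: [0.264, 0.656, 0.264, -0.655]
force: [-0.1, -0.2, 5.8]
grip_width: 0.147
```

```bash
python3 st.py
```

```text
19.53 [0.5243 0.0891 0.1325] F [-0.1 -0.2  5.8] T [-0.087  0.17   0.504] yaw -46.09 j6 2.543 tq [-5.1100e-01 -5.3566e+01  3.0891e+01 -4.5400e-01  3.0000e-02  5.8200e-01] 0.147
```

At -46°, with 0.50 N m. Opening and lifting straight up.

Request:
{"name": "play_rows", "arguments": {"increments": [{"dx": 0,"dy": 0,"dz": 0,"twist": 0},{"dx": 0,"dy": 0,"dz": 0,"twist": 0},{"dx": 0,"dy": 0,"dz": 0,"twist": 0},{"dx": 0,"dy": 0,"dz": 0,"twist": 0},{"dx": 0,"dy": 0,"dz": 0.1,"twist": 0},{"dx": 0,"dy": 0,"dz": 0.3,"twist": 0},{"dx": 0,"dy": 0,"dz": 0.5,"twist": 0},{"dx": 0,"dy": 0,"dz": 0.75,"twist": 0},{"dx": 0,"dy": 0,"dz": 0.75,"twist": 0}], "gripper": 45}}

```text
time: 20.28
eef_pos: [0.5262, 0.0894, 0.251]
ee_rot: [0.264, 0.659, 0.262, -0.653]
force: [0.0, -0.0, -0.4]
grip_width: 0.452
```

Request:
{"name": "play_rows", "arguments": {"increments": [{"dx": -0.2,"dy": 0.1,"dz": 0,"twist": 0},{"dx": -0.45,"dy": 0.3,"dz": 0,"twist": 0},{"dx": -0.7,"dy": 0.5,"dz": 0,"twist": 0},{"dx": -0.9,"dy": 0.75,"dz": 0,"twist": 0},{"dx": -1,"dy": 1,"dz": 0,"twist": 0},{"dx": -1,"dy": 1,"dz": 0,"twist": 0},{"dx": -1,"dy": 1,"dz": 0,"twist": 0}]}}

```text
time: 20.87
eef_pos: [0.3722, 0.2416, 0.2447]
ee_rot: [0.264, 0.656, 0.265, -0.656]
force: [0.2, 0.3, 0.8]
grip_width: 0.452
```

```bash
python3 ring.py pics/p16s.png .104; python3 - <<'E'
from h import *
i=vision.grab_frame("top")
x=cv2.resize(i[95:195,190:320,::-1],(780,600),interpolation=2)
cv2.imwrite("pics/p16t.png",x)
w=cv2.cvtColor(i,cv2.COLOR_RGB2HSV)
m,st,c=red(i,(190,130,235,175)); print(st,c)
h=vision.grab_frame("top");cv2.imwrite("pics/full16.png",h[:,:,::-1])
E
```

```text
20.8667 [0.37218875 0.24158235 0.24474602] [0.19014009 0.33638185 0.79492905] [-0.00296287  0.01409129 -0.01660968]
[ 209  191   64   55 1118] (array([ 0.57356115, -0.04586606,  0.09379203]), np.float64(0.010953362494580458))
[201 144  15  16 125] [207.864 152.088]
```

View pics/p16t.png

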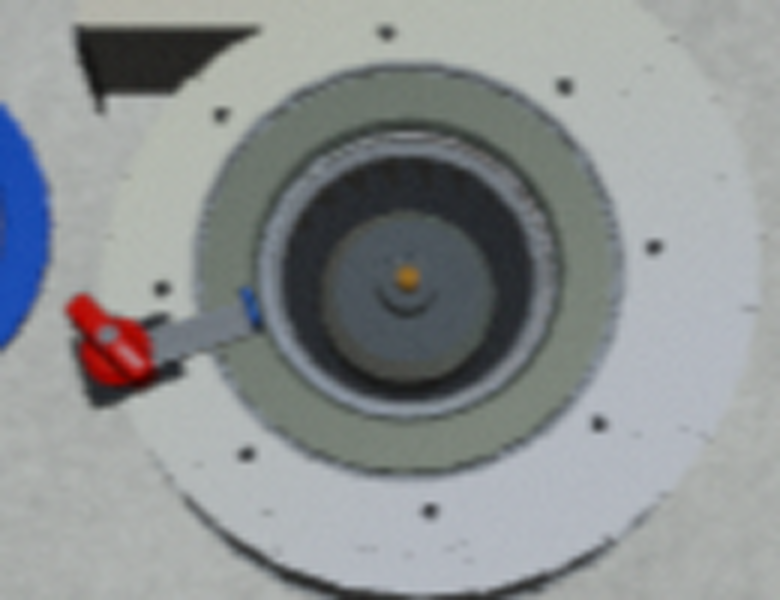

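View pics/full16.png

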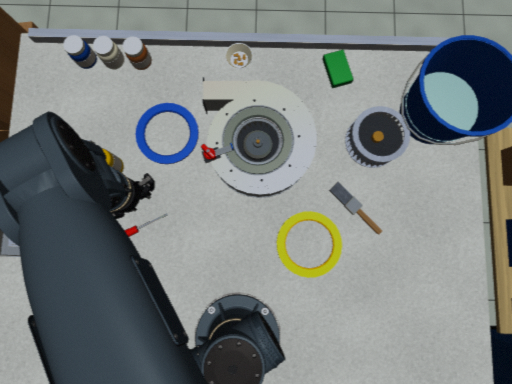

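View pics/p16s.png

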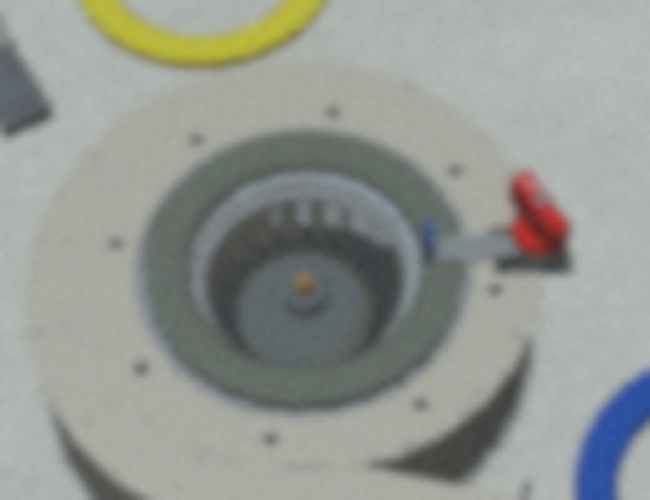

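The ring is flat with an even gap. The clip lies over it with the tab at (250,305) in the crop, pointing at the axis. The wing is back at almost its first direction, as expected after 182°. The robot is clear and the other things haven't moved. Handing in.

```bash
python3 -c "
from bench import job
print(job.sign_off())"
```

```text
the job is handed in; nothing more can be done
None
```

I seated the ring, swung the clip in to its stop, and tightened the knob about 46° past snug. I then let go, backed clear and handed the job in at about 21 s; no verdict was reported.

- **Ring:** it slid about 20 mm with 1–2 N of finger force and dropped in. Last pictures show an even gap all round and the centre within about 2 mm of the axis. A final circle fit was poor because the clip covers part of the ring, so I relied on the earlier fit and on the view.
- **Clip:** it met its stop at about 8 N, and the tab points at the inlet axis over the ring.
- **Knob:** it ran free for about 136° at roughly 0.04 N m. The torque then rose to about 0.4 N m over a few degrees, which places snug only to within about 3°. It ended at 0.50 N m.
- **What didn't agree:** the stud axis was about 2 mm off my camera measurement. That caused side forces of up to 10 N while turning, which I relieved by shifting the tool. When I first closed on the knob, the fingertips touched its hub at about 6 N, so I regripped 4 mm higher.
- **Other things:** in the last top view everything I could see is where it started; the arm hid part of the bottle and the screwdriver.

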